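# Hang the parcel sizing frames on the gated hook

### The arm

A 6-joint arm with a two-finger parallel gripper is mounted at the origin on the work surface. World frame = base frame: x ahead of the robot, y to its left, z up, the work surface at z = 0. Lengths are in mm, angles in rad, forces in N, time in s.
With the tool pointing down it reaches from about 300 to 875 mm from the base axis. Payload 6.4 kg.
Tool frame: the origin (TCP) lies at the very end of the fingers, on their centre line; the grasp point (between the pads) lies ctrl.hold_point_z behind it (ctrl.hold_point_z is the distance from the TCP to the grasp point, in mm); z points along the fingers, y is the direction in which the jaws open and shut (so a half turn about z gives the same grasp; the last joint's range is limited). The gripper opens to 88 mm and grips with 3 to 60 N. Pads are 18 mm wide; open, the fingers measure 123 mm over their backs; the gripper's body (75 mm by 187 mm) begins 45 mm behind the grasp point.
Start: joints at [-1.362, 0.181, 1.607, -0, 1.354, -0.206], TCP at [231.746, -526.246, 238.714] pointing down, gripper open.
Joint ranges: [-2.99, 2.99], [-0.89, 2.07], [0.3, 2.58], [-1.14, 4.28], [0, 2.63], [-3.12, 3.12]. Speed limits (rad/s): [2.57, 2.57, 3.01, 3.14, 3.14, 3.14].

### API

Orientations are given as [roll, pitch, yaw] about the fixed x, y, z axes, in that order (R = Rz(yaw) Ry(pitch) Rx(roll)).
In Python, from workcell import ctrl gives the robot as it stands. The module is installed in compiled form; this text tells all that it offers.
- The arm moves only by the tool apply_moves, never from a script. Its argument "motion" is a list of rows, each an object of numbers: "rx", "ry", "rz": the turn, a rotation vector about the tool's x, y, z in degrees; "x", "y", "z": the shift along the tool's x, y, z in m; "hand": the finger opening in m, from 0 to 0.0881. A call has 1 to 12 rows; each row is the pose to reach, as a shift and turn from the pose measured when the call began, along the tool's axes at that moment; what a row does not reach only later rows make up. A row lasts 1/8 s, in which the tool goes at most 62.5 mm and 10.7 degrees, less where a joint would pass 70% of its speed; a pose out of reach is approached as far as the arm can. A call with a gripper value outside its range is refused whole. The fingers move at their own pace and stop on an object; "force" is the grip in N (left out, the last holds). Time passes only in rows, so rows that repeat a pose let the fingers close. It gives the time, the measured TCP pose, the force and the opening at its end, in the units of the state.
- ctrl.observe(): the state, without advancing time (a new reading comes with each control period).
- ctrl.read_camera(name): name is "scene" or "top" or "wrist"; returns (picture, depth): 480x640x3 uint8, red, green, blue; 480x640 float32, mm along the optical axis (not along the pixel's ray), 0 where there is no reading.
- ctrl.calibration(name): a dict with "K" (3x3 intrinsics, pixels), "D" ([k1, k2, p1, p2, k3] as OpenCV has them; the pictures are not rectified), "R" (3x3) and "t" (3): a world point X has camera coordinates R X + t; the wrist camera has in their place "mount" (4x4, takes a point from camera to tool coordinates, whose origin is the TCP and whose axes are the flange's). Camera axes: x right, y down, z forward; pixel columns grow to the right and rows downward; lengths in mm; the calibration is good to about 2 mm. A picture is of the moment at which its call begins: read the wrist's pose just before it. calibration takes no time and is no camera call.
- ctrl.close_job(): hands the job in, once; it reports no verdict.
The state is a dict: "t": time; "joints": joint angles; "joint_velocities": joint speeds; "joint_efforts": joint torques, N m; "ee_pos": TCP position; "eef_rot": TCP orientation; "force": force on the tool from outside, world axes, zero at the start; "wrist_torque": the same for the moment, N m; "width": opening from 0.0 (shut) to 1.0 (fully open).
Only numpy, scipy, OpenCV 4.12 (cv2) and the standard library are available. Lean on these libraries where they do the work, as an engineer would, in place of code of your own. Each camera call takes 0.05 s, during which the arm holds its last target. There are 200 camera calls.

### The job

Put the parcel sizing frames away: pull up the red spring handle of the hook's gate, twist it into its rest notch so that the gate stays open by itself, and hang all the frames that are on the table by their eyes on the hook, one at a time, the largest first and then in order of size. Then twist the handle back and let it down so that the gate is fully closed in front of the frames, and do not knock over the water bottle.

Things in the scene. Friction and masses are not known exactly. Their poses are not given: they have to be found in the camera images.
- station: Hook station, fixed: grey base plate 250 x 310 x 12 mm and an upright post 30 x 34 mm, 216 mm high, with a level hook bar along this frame's -x (roughly towards the robot). Origin: on the table under the bar's root; x points from tip to root, z up. The gate's spring plunger stands on its own post (flange 46 mm across, 158 mm high), its axis at x -146, y -135 mm in this frame.
- hook_root (a point): Root of the hook bar: on its axis where it leaves the front of the post, 210 mm above the table. Axes as station. The bar is round steel, 10 mm thick, level for 118 mm along -x.
- hook_tip (a point): The upturned tip of the hook bar, 130 mm along the station's -x from the root and 12 mm above the level part (top of the tip 227 mm above the table). Axes as station.
- gate_lift (a joint): How far the plunger is pulled up, m: 0 fully down, at most 0.028. The spring pushes it down with about 5 N (down) to 9 N (up). The rest notch has a ridge: it twists into or out of the notch only above about 0.022; let down in the notch it stays at about 0.016.
- gate_turn (a joint): How far the plunger is twisted, rad, anticlockwise seen from above: 0 with the gate across the hook's mouth, 1.40 in the middle of the rest notch (limit 1.5). Unless it is pulled up, a cross pin stops it at about 0.3.
- gate_handle (a point): Centre of the red T-handle of the plunger: a bar 12 mm thick (point x), 46 mm long (point y), 22 mm high (z, upright), 209 mm above the table when down; it rises and twists with the plunger. The yellow gate arm, an 8 mm rod whose top is 4 mm under the handle, runs from beneath it 135 mm along the point's +y.
- gate_blade (a point): Centre of the yellow upright plate (8 x 20 x 50 mm) at the end of the gate arm. Closed, it stands 7 mm in front of the hook's tip, so that nothing can go on or off; in the rest notch the arm points along the station's -x, beside the way to the hook.
- frame_1_eye (a point): Eye centre of the green, the largest parcel sizing frame (may be absent; 240 g): upright open rectangle of 8 mm bar, 150 mm wide (y), 110 high (z), on feet 64 mm long (x). The eye on top is 46 mm wide (y), 8 thick (x), flat-sided from -21 to +10 mm, gabled to +23; its hole, along x, is 30 mm wide, -15 to +14.5 mm. Point 140 mm above the feet, 30 above the top bar. Back and front alike. Hangs 10 mm under the bar's axis.
- frame_2_eye (a point): Eye centre of the blue, the second parcel sizing frame (may be absent; 200 g): upright open rectangle of 8 mm bar, 124 mm wide (y), 90 high (z), on feet 64 mm long (x). The eye on top is 46 mm wide (y), 8 thick (x), flat-sided from -21 to +10 mm, gabled to +23; its hole, along x, is 30 mm wide, -15 to +14.5 mm. Point 120 mm above the feet, 30 above the top bar. Back and front alike. Hangs 10 mm under the bar's axis.
- frame_3_eye (a point): Eye centre of the orange, the third parcel sizing frame (may be absent; 160 g): upright open rectangle of 8 mm bar, 98 mm wide (y), 70 high (z), on feet 64 mm long (x). The eye on top is 46 mm wide (y), 8 thick (x), flat-sided from -21 to +10 mm, gabled to +23; its hole, along x, is 30 mm wide, -15 to +14.5 mm. Point 100 mm above the feet, 30 above the top bar. Back and front alike. Hangs 10 mm under the bar's axis.
- frame_4_eye (a point): Eye centre of the white, the smallest parcel sizing frame (may be absent; 120 g): upright open rectangle of 8 mm bar, 72 mm wide (y), 50 high (z), on feet 64 mm long (x). The eye on top is 46 mm wide (y), 8 thick (x), flat-sided from -21 to +10 mm, gabled to +23; its hole, along x, is 30 mm wide, -15 to +14.5 mm. Point 80 mm above the feet, 30 above the top bar. Back and front alike. Hangs 10 mm under the bar's axis.
- water_bottle: A bystander: water bottle, 64 mm across, 200 mm high, standing; origin at the centre of its underside, z up.
Things that resemble listed ones, but are neither listed nor needed, are in the scene too. Of the things shaped like the part that bears frame_3_eye, the orange one is meant.

How it is judged (in metres and radians):
On the way, in this order (a step that is already met when the one before it is completed fails the run):
1. the gate is pulled up, twisted into its rest notch and let go of, and stays there (value of joint gate_lift above 0.0125 m and value of joint gate_turn above 1.2 rad and contact force between the fingers and gate_turn below 0.2 N), for 0.3 s.
2. then the green, the largest frame hangs by its eye on the hook bar, let go of, before any smaller one (x of frame_1_eye in the frame of station between -0.125 and -0.005 m and y of frame_1_eye in the frame of station between -0.014 and 0.014 m and z of frame_1_eye in the frame of station between 0.188 and 0.206 m and contact force between the fingers and frame_1 below 0.2 N), for 0.3 s.
3. then the blue, the second frame hangs by its eye on the hook bar, let go of, before any smaller one (x of frame_2_eye in the frame of station between -0.125 and -0.005 m and y of frame_2_eye in the frame of station between -0.014 and 0.014 m and z of frame_2_eye in the frame of station between 0.188 and 0.206 m and contact force between the fingers and frame_2 below 0.2 N), for 0.3 s.
4. then the orange, the third frame hangs by its eye on the hook bar, let go of, before any smaller one (x of frame_3_eye in the frame of station between -0.125 and -0.005 m and y of frame_3_eye in the frame of station between -0.014 and 0.014 m and z of frame_3_eye in the frame of station between 0.188 and 0.206 m and contact force between the fingers and frame_3 below 0.2 N), for 0.3 s.
5. then the white, the smallest frame hangs by its eye on the hook bar, let go of, before any smaller one (x of frame_4_eye in the frame of station between -0.125 and -0.005 m and y of frame_4_eye in the frame of station between -0.014 and 0.014 m and z of frame_4_eye in the frame of station between 0.188 and 0.206 m and contact force between the fingers and frame_4 below 0.2 N), for 0.3 s.
6. then, with all the frames on the hook, the gate is twisted back and down, fully closed (value of joint gate_lift below 0.003 m and value of joint gate_turn below 0.15 rad and x of frame_1_eye in the frame of station between -0.125 and -0.005 m and y of frame_1_eye in the frame of station between -0.014 and 0.014 m and z of frame_1_eye in the frame of station between 0.188 and 0.206 m and x of frame_2_eye in the frame of station between -0.125 and -0.005 m and y of frame_2_eye in the frame of station between -0.014 and 0.014 m and z of frame_2_eye in the frame of station between 0.188 and 0.206 m and x of frame_3_eye in the frame of station between -0.125 and -0.005 m and y of frame_3_eye in the frame of station between -0.014 and 0.014 m and z of frame_3_eye in the frame of station between 0.188 and 0.206 m and x of frame_4_eye in the frame of station between -0.125 and -0.005 m and y of frame_4_eye in the frame of station between -0.014 and 0.014 m and z of frame_4_eye in the frame of station between 0.188 and 0.206 m), for 0.3 s.
At the end, for the whole second after the job is handed in: Every frame present hangs by its eye on the hook bar (eye centre within 14 mm sideways of the bar, between root and tip, 4 to 22 mm below the bar's axis), at rest, and the gate is closed: plunger within 3 mm of fully down and within 0.15 rad of straight across (all of step 6 and linear speed of each of frame_1, frame_2, frame_3, frame_4 below 0.05 m/s); the robot touches nothing.
It fails at once if the water bottle is knocked over (angle between water_bottle's own z axis and vertical above 0.6 rad).
Of frame_1, frame_2, frame_3, frame_4 only 3 to 4 are there at a start; the rules pass over those that are not, and their reading is None.
At some moment in a run one of frame_1, frame_2, frame_3, frame_4, tape_roll, stamp_2 may be knocked a few centimetres aside while the robot is not near it.
It also fails if it takes over 210 s, if anything falls off the work surface, if the arm or the gripper's body presses on something with over 40 N, if the wrist force passes 120 N, or if a joint passes its speed limit or range.

## Working session

There is one attempt and no reset: what is moved stays moved. The work goes in short steps, Python scripts to look and compute and a tool call to move; the robot and the scene stay as the last step left them, time stands still between calls to the robot, and variables do not carry over. Pictures are saved under pics/ and viewed, about 12 in all and at most 16, crops included, and the job is handed in when it is done.

Besides the shell and the picture viewer there is one more tool, called after "Call:" as name([rows], argument=value, ...), one row to a line, values as JSON. apply_moves: Moves the arm, as the interface text tells. Its arguments: {"type":"object","properties":{"motion":{"type":"array","items":{"type":"object","properties":{"rx":{"type":"number"},"ry":{"type":"number"},"rz":{"type":"number"},"x":{"type":"number"},"y":{"type":"number"},"z":{"type":"number"},"hand":{"type":"number"}}}},"force":{"type":"number"}},"required":["motion"]}

```bash
mkdir -p pics; ls
cat > h.py <<'E'
import numpy as np, cv2
from workcell import ctrl
from scipy.spatial.transform import Rotation as Ro
def shot(n,save=None):
    o=ctrl.observe(); im,d=ctrl.read_camera(n)
    if save: cv2.imwrite('pics/'+save,im[:,:,::-1])
    return o,im,d
def TW(o):
    T=np.eye(4);T[:3,:3]=Ro.from_euler('xyz',o['eef_rot']).as_matrix();T[:3,3]=o['ee_pos'];return T
def world(n,o,d,us,vs):
    c=ctrl.calibration(n);us=np.atleast_1d(us);vs=np.atleast_1d(vs)
    z=d[vs,us]
    p=cv2.undistortPoints(np.stack([us,vs],-1).astype(float)[:,None],np.array(c['K']),np.array(c['D']))[:,0]
    P=np.c_[p*z[:,None],z]
    if 'mount' in c:
        T=TW(o)@np.array(c['mount']); return P@T[:3,:3].T+T[:3,3]
    return (P-np.array(c['t']))@np.array(c['R'])
def cloud(n,o,d):
    vs,us=np.nonzero(d>0);return us,vs,world(n,o,d,us,vs)
def pix(n,X):
    c=ctrl.calibration(n);return cv2.projectPoints(np.array(X,float).reshape(-1,3),cv2.Rodrigues(np.array(c['R']))[0],np.array(c['t']),np.array(c['K']),np.array(c['D']))[0][:,0]
def plan(xyz,rpy=None):
    "shift (m) and rotvec(deg) in tool axes from now to world target"
    T=TW(ctrl.observe());s=T[:3,:3].T@(np.array(xyz)-T[:3,3])/1000
    r=np.zeros(3) if rpy is None else Ro.from_matrix(T[:3,:3].T@Ro.from_euler('xyz',rpy).as_matrix()).as_rotvec(degrees=True)
    return np.round(s,4),np.round(r,2)
E
python3 - <<'E'
from h import *
print(ctrl.observe(),ctrl.hold_point_z)
for n in('scene','top'):
    o,im,d=shot(n,n+'1.png'); np.savez(n+'1.npz',im=im,d=d)
    c=ctrl.calibration(n);print(n,np.round(-np.array(c['R']).T@np.array(c['t'])),np.round(c['R'],2))
print(ctrl.calibration('wrist'))
E
```

```text
pics
{'t': 0.0, 'joints': array([-1.36229652e+00,  1.81555245e-01,  1.60798719e+00,  4.34371063e-06,
        1.35381710e+00, -2.06292044e-01]), 'joint_velocities': array([ 3.20640869e-06,  2.12585374e-03, -2.89280492e-04, -3.25247371e-04,
        2.04696754e-03,  1.46138084e-03]), 'joint_efforts': array([ 4.29635361e-05, -4.33867121e+01, -3.41847897e+01,  7.01783923e-02,
        3.84608272e-02, -1.49279526e-04]), 'ee_pos': array([ 231.63287508, -525.69543191,  237.812222  ]), 'eef_rot': array([-3.13986410e+00, -3.66063835e-04,  4.14790595e-01]), 'force': array([ 0.51294298, -0.34394528,  0.02489373]), 'wrist_torque': array([ 0.02379572, -0.0002731 , -0.01197857]), 'width': 0.9968110389722589} 18.700000000000003
scene [1225. -195. 1297.] [[ 0.19  0.98  0.02]
 [ 0.82 -0.15 -0.55]
 [-0.54  0.11 -0.84]]
top [ 263.  -66. 1589.] [[-0.02 -1.    0.  ]
 [-0.99  0.02 -0.13]
 [ 0.13 -0.01 -0.99]]
{'K': array([[365.55975999,   0.        , 317.02547212],
       [  0.        , 365.55975999, 243.16047687],
       [  0.        ,   0.        ,   1.        ]]), 'D': array([-0.01766613,  0.        ,  0.        ,  0.        ,  0.        ]), 'mount': array([[-1.24394249e-03, -9.48446842e-01, -3.16933810e-01,
         8.34367398e+01],
       [ 9.99999123e-01, -1.32356941e-03,  3.59501835e-05,
        -6.59939903e-01],
       [-4.53580734e-04, -3.16933488e-01,  9.48447657e-01,
        -1.45884495e+02],
       [ 0.00000000e+00,  0.00000000e+00,  0.00000000e+00,
         1.00000000e+00]])}
```

View pics/scene1.png

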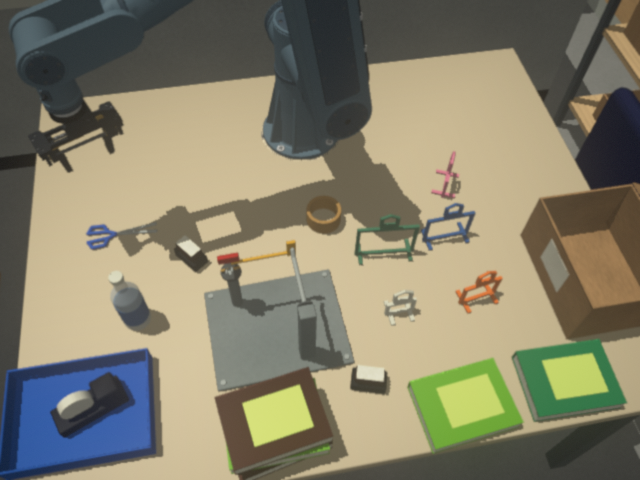

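View pics/top1.png

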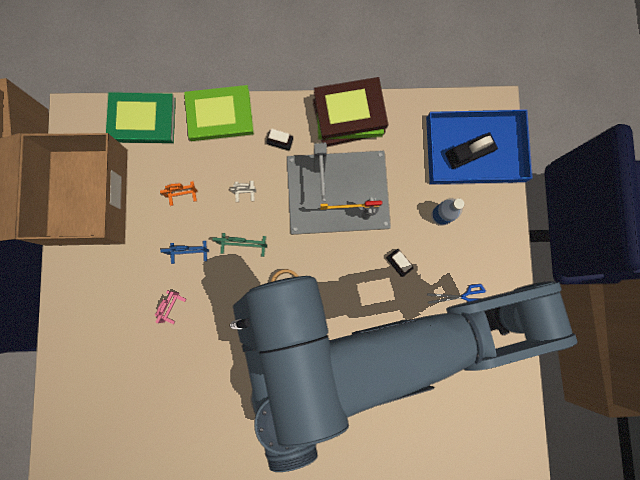

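The scene view shows green (387,240), blue (448,225), orange (480,290) and white (401,305) frames, a pink decoy (447,175), the gate handle (228,258), the hook post (307,330) and the bottle (130,300). The top view shows the same layout. Next I measure from the depth.

```bash
cat > m.py <<'E'
from h import *
def masks(im):
    hsv=cv2.cvtColor(im,cv2.COLOR_RGB2HSV).astype(int);H,S,V=hsv[...,0],hsv[...,1],hsv[...,2]
    return dict(green=(H>60)&(H<90)&(S>70),blue=(H>100)&(H<125)&(S>110),orange=(H>4)&(H<14)&(S>170),white=(S<70)&(V>130),red=((H<4)|(H>175))&(S>170),yellow=(H>14)&(H<28)&(S>170)&(V>120),any=(V>=0))
def fr(P,h):
    "frame: P above-table pts; fit line of the top part (bar level) -> centre, y-axis dir"
    pass
E
python3 - <<'E'
from m import *
box=dict(scene=dict(green=(350,205,424,268),blue=(418,198,480,252),orange=(452,265,508,315),white=(380,285,422,328),red=(212,245,245,275),yellow=(235,235,300,270)),
 top=dict(green=(205,225,272,262),blue=(158,235,210,268),orange=(155,175,203,208),white=(222,175,262,208),red=(355,195,386,218),yellow=(316,198,362,214)))
for n in box:
    f=np.load(n+'1.npz');im,d=f['im'],f['d'];us,vs,P=cloud(n,None,d);M=masks(im)
    for k,(a,b,c,e) in box[n].items():
        s=(us>=a)&(us<=c)&(vs>=b)&(vs<=e)&M[k][vs,us]&(P[:,2]>8);Q=P[s]
        zt=np.percentile(Q[:,2],98); 
        hole={'green':140,'blue':120,'orange':100,'white':80}.get(k)
        if hole: L=Q[(Q[:,2]>hole-44)&(Q[:,2]<hole-22)]; E=Q[Q[:,2]>hole-18]
        else: L=Q;E=Q
        m=L[:,:2].mean(0);w,v=np.linalg.eigh(np.cov(L[:,:2].T)); pr=(L[:,:2]-m)@v[:,1]
        mid=m+v[:,1]*(pr.max()+pr.min())/2
        print(n,k,len(Q),'ztop',round(zt),'mid',mid.round(1),'len',round(np.ptp(pr)),'ang',round(np.degrees(np.arctan2(v[1,1],v[0,1]))%180,1),'eye',E.mean(0).round(1),'w',np.sqrt(w).round(1))
    # station plate, bar, bottle
    s=(np.abs(P[:,2]-12)<5)&(P[:,0]>450)&(P[:,0]<950)&(P[:,1]>-400)&(P[:,1]<50)&(im[vs,us].max(1).astype(int)-im[vs,us].min(1)<25)
    r=cv2.minAreaRect(P[s][:,:2].astype(np.float32));print(n,'plate',s.sum(),r)
    s=(P[:,2]>204)&(P[:,2]<222)&(P[:,0]>500)&(P[:,0]<950)&(P[:,1]>-300)&(P[:,1]<0)&(im[vs,us].max(1).astype(int)-im[vs,us].min(1)<30)
    Q=P[s];print('bar/post',len(Q),Q.min(0).round(),Q.max(0).round())
    w,v=np.linalg.eigh(np.cov(Q[:,:2].T));print(Q.mean(0).round(1),np.degrees(np.arctan2(v[1,1],v[0,1]))%180)
    s=(P[:,2]>60)&(P[:,2]<220)&(P[:,0]>480)&(P[:,0]<720)&(P[:,1]>-560)&(P[:,1]<-390);Q=P[s];print('bottle',len(Q),np.median(Q,0).round(),Q.min(0).round(),Q.max(0).round())
E
```

```text
scene green 57 ztop 160 mid [452.6 136.2] len 140 ang 84.6 eye [452.1 127.5 156.2] w [ 2.1 49.1]Traceback (most recent call last):
  File "<stdin>", line 8, in <module>
    return _quantile_unchecked(
        a, q, axis, out, overwrite_input, method, keepdims, weights)
    return _ureduce(a,
                    func=_quantile_ureduce_func,
    ...<5 lines>...
                    overwrite_input=overwrite_input,
                    method=method)
    r = func(a, **kwargs)
    result = _quantile(arr,
                       quantiles=q,
    ...<2 lines>...
                       out=out,
                       weights=wgt)
    slices_having_nans = np.isnan(arr[-1, ...])
                                  ~~~^^^^^^^^^
IndexError: index -1 is out of bounds for axis 0 with size 0
```

Run:
```python
from m import *
box=dict(scene=dict(green=(350,205,424,268),blue=(423,198,480,252),orange=(452,265,508,315),white=(380,285,422,328),red=(212,245,240,270),yellow=(240,235,300,270)),
 top=dict(green=(209,225,272,262),blue=(158,235,207,268),orange=(155,175,203,208),white=(222,175,262,208),red=(362,195,386,214),yellow=(316,198,360,214)))
for n in box:
    f=np.load(n+'1.npz');im,d=f['im'],f['d'];us,vs,P=cloud(n,None,d)
    for k,(a,b,c,e) in box[n].items():
        s=(us>=a)&(us<=c)&(vs>=b)&(vs<=e);Q=P[s]
        hole={'green':140,'blue':120,'orange':100,'white':80}.get(k)
        if hole: L=Q[(Q[:,2]>hole-46)&(Q[:,2]<hole-22)]; E=Q[(Q[:,2]>hole-18)&(Q[:,2]<hole+40)]
        else: L=Q[(Q[:,2]>(205 if k=='red' else 182))&(Q[:,2]<235)];E=L
        if len(L)<5: print(n,k,'few',len(L));continue
        zt=np.percentile(E[:,2],98) if len(E) else 0
        m=L[:,:2].mean(0);w,v=np.linalg.eigh(np.cov(L[:,:2].T)); pr=(L[:,:2]-m)@v[:,1]
        mid=m+v[:,1]*(pr.max()+pr.min())/2
        print(n,k,len(L),len(E),'ztop',round(zt),'mid',mid.round(1),'len',round(np.ptp(pr)),'ang',round(np.degrees(np.arctan2(v[1,1],v[0,1]))%180,1),'eye',E.mean(0).round(1),'w',np.sqrt(w).round(1))
    C=im[vs,us].astype(int);g=np.ptp(C,axis=1)<25
    s=(np.abs(P[:,2]-12)<5)&(P[:,0]>450)&(P[:,0]<950)&(P[:,1]>-400)&(P[:,1]<50)&g
    r=cv2.minAreaRect(P[s][:,:2].astype(np.float32));print(n,'plate',s.sum(),r)
    s=(P[:,2]>204)&(P[:,2]<222)&(P[:,0]>500)&(P[:,0]<950)&(P[:,1]>-250)&(P[:,1]<0)&g
    Q=P[s];print('bar/post',len(Q),Q.min(0).round(),Q.max(0).round())
    w,v=np.linalg.eigh(np.cov(Q[:,:2].T));print(Q.mean(0).round(1),np.degrees(np.arctan2(v[1,1],v[0,1]))%180)
    s=(P[:,2]>60)&(P[:,2]<220)&(P[:,0]>480)&(P[:,0]<720)&(P[:,1]>-560)&(P[:,1]<-390);Q=P[s];print('bottle',len(Q),np.median(Q,0).round(),Q.min(0).round(),Q.max(0).round())
```

```text
scene green 291 151 ztop 163 mid [454.3 136.7] len 150 ang 84.6 eye [454.7 136.7 142.4] w [ 2.9 45.6]
scene blue 217 150 ztop 143 mid [435.3 305.1] len 126 ang 93.1 eye [435.3 303.3 121.4] w [ 2.8 38.9]
scene orange 163 159 ztop 122 mid [620. 329.] len 100 ang 99.1 eye [620.1 326.4 101.9] w [ 2.8 32.2]
scene white 126 153 ztop 102 mid [623.7 132.4] len 72 ang 91.8 eye [623.3 131.2  83. ] w [ 2.5 23.4]
scene red 172 172 ztop 223 mid [ 537.4 -243.7] len 46 ang 92.8 eye [ 537.4 -243.7  215.6] w [ 3.7 13.2]
scene yellow 395 395 ztop 229 mid [ 537.5 -156.1] len 126 ang 77.8 eye [ 541.8 -136.4  204.8] w [15.  37.2]
scene plate 10693 ((691.1661376953125, -145.91220092773438), (448.08721923828125, 339.0881042480469), 10.46885871887207)
bar/post 540 [ 548. -120.  204.] [708. -86. 222.]
[ 656.4 -104.6  215.3] 2.0671143572850212
bottle 1516 [ 552. -479.  122.] [ 507. -560.   60.] [ 720. -447.  207.]
top green 120 74 ztop 164 mid [446.6 137.5] len 151 ang 85.0 eye [446.4 134.8 146.4] w [ 2.6 51.1]
top blue 96 67 ztop 144 mid [426.9 305.3] len 124 ang 93.1 eye [427.2 302.4 129. ] w [ 2.7 42.8]
top orange 82 87 ztop 124 mid [610.8 328.2] len 98 ang 100.1 eye [611.  327.2 102.3] w [ 2.7 32.3]
top white 58 69 ztop 103 mid [613.9 130.8] len 73 ang 94.0 eye [615.  133.4  85.2] w [ 2.5 24.5]
top red 84 84 ztop 223 mid [ 528.8 -244.8] len 46 ang 90.7 eye [ 528.8 -244.   216.8] w [ 3.6 13.6]
top yellow 147 147 ztop 232 mid [ 526.7 -156.1] len 109 ang 90.9 eye [ 526.5 -146.2  199.9] w [ 5.2 34.2]
top plate 5421 ((700.2109375, -137.16468811035156), (437.8287048339844, 348.62518310546875), 2.2484116554260254)
bar/post 297 [ 536. -120.  204.] [700. -87. 222.]
[ 641.6 -105.5  214.5] 2.30484507397901
bottle 723 [ 528. -476.  124.] [ 494. -560.   61.] [ 720. -447.  204.]
```

Run:
```python
from h import *
print(plan([533,-244,320],[np.pi,0,np.pi/2+.038]))
```

```text
(array([ 0.3894, -0.1366, -0.0818]), array([ -0.07,  -0.07, -68.41]))
```

Call:
apply_moves([
  {"z": -0.06,"hand": 0.06},
  {"x": 0.389,"y": -0.137,"z": -0.082,"rz": -68.4,"hand": 0.06},
  {"x": 0.389,"y": -0.137,"z": -0.082,"rz": -68.4},
  {"x": 0.389,"y": -0.137,"z": -0.082,"rz": -68.4},
  {"x": 0.389,"y": -0.137,"z": -0.082,"rz": -68.4},
  {"x": 0.389,"y": -0.137,"z": -0.082,"rz": -68.4},
  {"x": 0.389,"y": -0.137,"z": -0.082,"rz": -68.4},
  {"x": 0.389,"y": -0.137,"z": -0.082,"rz": -68.4},
  {"x": 0.389,"y": -0.137,"z": -0.082,"rz": -68.4},
  {"x": 0.389,"y": -0.137,"z": -0.082,"rz": -68.4},
  {"x": 0.389,"y": -0.137,"z": -0.082,"rz": -68.4},
  {"x": 0.389,"y": -0.137,"z": -0.082,"rz": -68.4},
])

```text
validation failed for argument at $.mo...
```

Run:
```python
from h import *
o,im,d=shot('wrist','w1.png');np.savez('w1.npz',im=im,d=d);print(o['t'],o['ee_pos'],o['eef_rot'],o['width'])
us,vs,P=cloud('wrist',o,d);C=im[vs,us].astype(int)
red=(C[:,0]>110)&(C[:,1]<60)&(C[:,2]<60)&(P[:,2]>216)&(P[:,2]<226);Q=P[red][:,:2].astype(np.float32)
print(red.sum(),cv2.minAreaRect(Q),np.median(P[red][:,2]))
g=np.ptp(C,axis=1)<30
s=g&(P[:,2]>212)&(P[:,2]<218)&(abs(P[:,1]+105)<30)&(P[:,0]>560)&(P[:,0]<665);Q=P[s];print(s.sum(),np.polyfit(Q[:,0],Q[:,1],1) if s.sum()>10 else 0,Q.mean(0))
s=g&(P[:,2]>224)&(P[:,2]<230)&(abs(P[:,1]+105)<30)&(P[:,0]>500)&(P[:,0]<565);print('tip',s.sum(),P[s].mean(0),P[s].min(0),P[s].max(0))
```

```text
0.1 [ 231.62268101 -525.7559868   237.91725275] [-3.14007007e+00 -3.16780568e-04  4.14746608e-01] 1.003790360438734
0 ((0.0, 0.0), (0.0, 0.0), 0.0) nan
0 0 [nan nan nan]
  return _methods._mean(a, axis=axis, dtype=dtype,
  ret = ret.dtype.type(ret / rcount)
<stdin>:7: RuntimeWarning: Mean of empty slice.
  ret = um.true_divide(
<stdin>:8: RuntimeWarning: Mean of empty slice.
Traceback (most recent call last):
ValueError: zero-size array to reduction operation minimum which has no identity
```

View pics/w1.png

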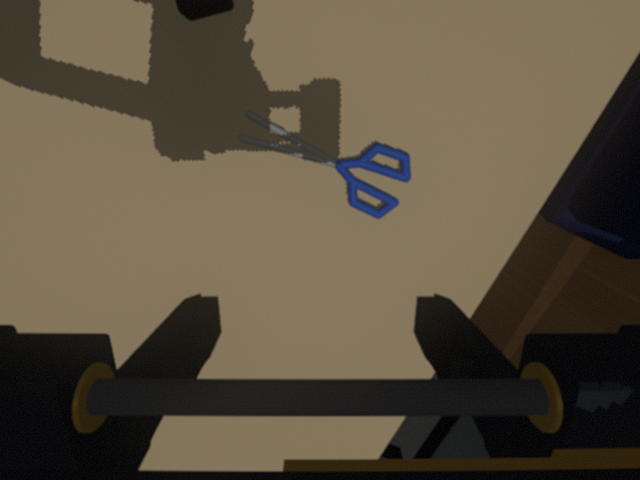

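The wrist view shows only the table and scissors, since the move was refused. I'll resend it with fully specified rows.

Call:
apply_moves([
  {"x": 0.0,"y": 0.0,"z": -0.06,"rx": 0.0,"ry": 0.0,"rz": 0.0,"hand": 0.06},
  {"x": 0.389,"y": -0.137,"z": -0.082,"rx": 0.0,"ry": 0.0,"rz": -68.4,"hand": 0.06},
  {"x": 0.389,"y": -0.137,"z": -0.082,"rx": 0.0,"ry": 0.0,"rz": -68.4,"hand": 0.06},
  {"x": 0.389,"y": -0.137,"z": -0.082,"rx": 0.0,"ry": 0.0,"rz": -68.4,"hand": 0.06},
  {"x": 0.389,"y": -0.137,"z": -0.082,"rx": 0.0,"ry": 0.0,"rz": -68.4,"hand": 0.06},
  {"x": 0.389,"y": -0.137,"z": -0.082,"rx": 0.0,"ry": 0.0,"rz": -68.4,"hand": 0.06},
  {"x": 0.389,"y": -0.137,"z": -0.082,"rx": 0.0,"ry": 0.0,"rz": -68.4,"hand": 0.06},
  {"x": 0.389,"y": -0.137,"z": -0.082,"rx": 0.0,"ry": 0.0,"rz": -68.4,"hand": 0.06},
  {"x": 0.389,"y": -0.137,"z": -0.082,"rx": 0.0,"ry": 0.0,"rz": -68.4,"hand": 0.06},
  {"x": 0.389,"y": -0.137,"z": -0.082,"rx": 0.0,"ry": 0.0,"rz": -68.4,"hand": 0.06},
  {"x": 0.389,"y": -0.137,"z": -0.082,"rx": 0.0,"ry": 0.0,"rz": -68.4,"hand": 0.06},
], force=40)

```text
t: 1.52
ee_pos: [531.6, -244.9, 320.1]
eef_rot: [-3.141, -0.001, 1.606]
force: [-0.4, -0.2, 0.2]
width: 0.682
```

```bash
cat > w.py <<'E'
from m import *
import sys
o,im,d=shot('wrist',sys.argv[1]+'.png');np.savez(sys.argv[1]+'.npz',im=im,d=d,p=o['ee_pos'],r=o['eef_rot']);print(o['t'],o['ee_pos'].round(1),o['eef_rot'].round(3))
us,vs,P=cloud('wrist',o,d);C=im[vs,us].astype(int)
E
cat > w1.py <<'E'
from w import *
M=masks(im)
red=M['red'][vs,us]&(P[:,2]>190)&(P[:,2]<245);Q=P[red];print(red.sum(),'z',np.percentile(Q[:,2],[5,50,95]))
Q=Q[Q[:,2]>np.percentile(Q[:,2],60)-3];print(cv2.minAreaRect(Q[:,:2].astype(np.float32)))
g=np.ptp(C,axis=1)<30
s=g&(P[:,2]>208)&(P[:,2]<220)&(abs(P[:,1]+105)<20)&(P[:,0]>560)&(P[:,0]<665);Q=P[s];print('bar',s.sum())
if s.sum()>10: print(np.polyfit(Q[:,0],Q[:,1],1),Q.mean(0))
s=g&(P[:,2]>222)&(P[:,2]<232)&(abs(P[:,1]+105)<30)&(P[:,0]>500)&(P[:,0]<565);print('tip',s.sum());
if s.sum(): print(P[s].mean(0),P[s].min(0),P[s].max(0))
E
python3 w1.py w2
```

```text
1.525 [ 531.6 -244.9  320.1] [-3.141e+00 -1.000e-03  1.606e+00]
834 z [218.45814014 219.76722943 220.89306502]
((532.9990844726562, -242.7482147216797), (10.595690727233887, 43.254295349121094), 2.3880233764648438)
bar 3120
[ 3.53229919e-02 -1.27769863e+02] [ 611.63133135 -106.16521475  213.72282642]
tip 301
[ 544.28121611 -108.45809589  225.00481055] [ 538.94066872 -113.01975926  222.00839693] [ 550.88127925 -103.24463994  228.22205742]
```

View pics/w2.png

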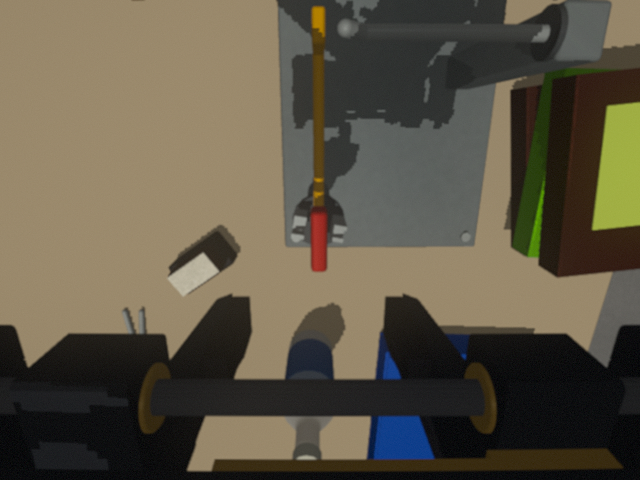

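Handle is at (533,-243), bar line y = 0.0353x-127.8, tip at (544,-108.5); these agree with the given geometry. Descending and gripping the handle.

Call:
apply_moves([
  {"x": 0.0015,"y": 0.0014,"z": 0.06,"rx": 0.0,"ry": 0.0,"rz": 0.0,"hand": 0.06},
  {"x": 0.0015,"y": 0.0014,"z": 0.1,"rx": 0.0,"ry": 0.0,"rz": 0.0,"hand": 0.06},
  {"x": 0.0015,"y": 0.0014,"z": 0.127,"rx": 0.0,"ry": 0.0,"rz": 0.0,"hand": 0.06},
  {"x": 0.0015,"y": 0.0014,"z": 0.127,"rx": 0.0,"ry": 0.0,"rz": 0.0,"hand": 0.06},
  {"x": 0.0015,"y": 0.0014,"z": 0.127,"rx": 0.0,"ry": 0.0,"rz": 0.0,"hand": 0.0},
  {"x": 0.0015,"y": 0.0014,"z": 0.127,"rx": 0.0,"ry": 0.0,"rz": 0.0,"hand": 0.0},
  {"x": 0.0015,"y": 0.0014,"z": 0.127,"rx": 0.0,"ry": 0.0,"rz": 0.0,"hand": 0.0},
  {"x": 0.0015,"y": 0.0014,"z": 0.127,"rx": 0.0,"ry": 0.0,"rz": 0.0,"hand": 0.0},
  {"x": 0.0015,"y": 0.0014,"z": 0.127,"rx": 0.0,"ry": 0.0,"rz": 0.0,"hand": 0.0},
  {"x": 0.0015,"y": 0.0014,"z": 0.127,"rx": 0.0,"ry": 0.0,"rz": 0.0,"hand": 0.0},
], force=45)

```text
t: 2.82
ee_pos: [532.7, -243.2, 193.4]
eef_rot: [-3.141, -0.001, 1.606]
force: [-2.4, 0.0, 2.8]
width: 0.127
```

Call:
apply_moves([
  {"x": 0.0,"y": 0.0,"z": -0.01,"rx": 0.0,"ry": 0.0,"rz": 0.0,"hand": 0.0},
  {"x": 0.0,"y": 0.0,"z": -0.018,"rx": 0.0,"ry": 0.0,"rz": 0.0,"hand": 0.0},
  {"x": 0.0,"y": 0.0,"z": -0.0265,"rx": 0.0,"ry": 0.0,"rz": 0.0,"hand": 0.0},
  {"x": 0.0,"y": 0.0,"z": -0.0265,"rx": 0.0,"ry": 0.0,"rz": 0.0,"hand": 0.0},
])

```text
t: 3.32
ee_pos: [532.5, -243.1, 220.1]
eef_rot: [-3.14, -0.001, 1.606]
force: [-0.1, -0.7, -8.3]
width: 0.134
```

Call:
apply_moves([
  {"x": 0.0,"y": 0.0,"z": 0.0,"rx": 0.0,"ry": 0.0,"rz": -9.0,"hand": 0.0},
  {"x": 0.0,"y": 0.0,"z": 0.0,"rx": 0.0,"ry": 0.0,"rz": -18.0,"hand": 0.0},
  {"x": 0.0,"y": 0.0,"z": 0.0,"rx": 0.0,"ry": 0.0,"rz": -27.0,"hand": 0.0},
  {"x": 0.0,"y": 0.0,"z": 0.0,"rx": 0.0,"ry": 0.0,"rz": -36.0,"hand": 0.0},
  {"x": 0.0,"y": 0.0,"z": 0.0,"rx": 0.0,"ry": 0.0,"rz": -45.0,"hand": 0.0},
  {"x": 0.0,"y": 0.0,"z": 0.0,"rx": 0.0,"ry": 0.0,"rz": -54.0,"hand": 0.0},
  {"x": 0.0,"y": 0.0,"z": 0.0,"rx": 0.0,"ry": 0.0,"rz": -63.0,"hand": 0.0},
  {"x": 0.0,"y": 0.0,"z": 0.0,"rx": 0.0,"ry": 0.0,"rz": -72.0,"hand": 0.0},
  {"x": 0.0,"y": 0.0,"z": 0.0,"rx": 0.0,"ry": 0.0,"rz": -80.0,"hand": 0.0},
  {"x": 0.0,"y": 0.0,"z": 0.0,"rx": 0.0,"ry": 0.0,"rz": -80.5,"hand": 0.0},
  {"x": 0.0,"y": 0.0,"z": 0.0,"rx": 0.0,"ry": 0.0,"rz": -80.5,"hand": 0.0},
])

```text
t: 4.7
ee_pos: [531.6, -243.8, 219.5]
eef_rot: [3.141, -0.004, 3.01]
force: [-1.8, -5.2, -9.6]
width: 0.134
```

Call:
apply_moves([
  {"x": 0.0,"y": 0.0,"z": 0.006,"rx": 0.0,"ry": 0.0,"rz": 0.0,"hand": 0.0},
  {"x": 0.0,"y": 0.0,"z": 0.0105,"rx": 0.0,"ry": 0.0,"rz": 0.0,"hand": 0.0},
  {"x": 0.0,"y": 0.0,"z": 0.0105,"rx": 0.0,"ry": 0.0,"rz": 0.0,"hand": 0.0},
  {"x": 0.0,"y": 0.0,"z": 0.0105,"rx": 0.0,"ry": 0.0,"rz": 0.0,"hand": 0.05},
  {"x": 0.0,"y": 0.0,"z": 0.0105,"rx": 0.0,"ry": 0.0,"rz": 0.0,"hand": 0.05},
  {"x": 0.0,"y": 0.0,"z": 0.0105,"rx": 0.0,"ry": 0.0,"rz": 0.0,"hand": 0.05},
  {"x": 0.0,"y": 0.0,"z": 0.0105,"rx": 0.0,"ry": 0.0,"rz": 0.0,"hand": 0.05},
  {"x": 0.0,"y": 0.0,"z": -0.04,"rx": 0.0,"ry": 0.0,"rz": 0.0,"hand": 0.05},
  {"x": 0.0,"y": 0.0,"z": -0.1,"rx": 0.0,"ry": 0.0,"rz": 0.0,"hand": 0.05},
  {"x": 0.0,"y": 0.0,"z": -0.1,"rx": 0.0,"ry": 0.0,"rz": 0.0,"hand": 0.05},
])

```text
t: 5.95
ee_pos: [534.2, -245.3, 325.9]
eef_rot: [-3.137, 0.006, 3.011]
force: [0.5, -0.2, -1.0]
width: 0.565
```

```bash
python3 w1.py w3
python3 - <<'E'
from h import *
print('green hover',plan([450,137,290],[np.pi,0,np.radians(-5.2)]))
print('green hover pi',plan([450,137,290],[np.pi,0,np.pi-np.radians(5.2)]))
E
```

```text
5.95 [ 534.2 -245.3  325.9] [-3.137  0.006  3.011]
369 z [231.85136163 235.30886061 236.67208219]
((531.1764526367188, -243.3008575439453), (10.776592254638672, 41.982566833496094), 82.21868896484375)
bar 1163
[ 3.57365310e-02 -1.28987441e+02] [ 595.70357843 -107.69906157  213.43396318]
tip 175
[ 543.94890488 -109.37285218  224.782174  ] [ 538.83483537 -113.15804726  222.01621367] [ 550.8408504  -104.75103201  227.71498091]
green hover (array([0.1322, 0.3675, 0.0313]), array([1.2000e-01, 2.3000e-01, 1.7769e+02]))
green hover pi (array([0.1322, 0.3675, 0.0313]), array([-0.15,  0.08, -2.31]))
```

Gate is in the notch (handle top at 235.7, i.e. lift about 16 mm; turned about 80°). Next, the green frame.

Call:
apply_moves([
  {"x": 0.132,"y": 0.3675,"z": 0.01,"rx": 0.0,"ry": 0.0,"rz": -2.3,"hand": 0.08},
  {"x": 0.132,"y": 0.3675,"z": 0.01,"rx": 0.0,"ry": 0.0,"rz": -2.3,"hand": 0.08},
  {"x": 0.132,"y": 0.3675,"z": 0.01,"rx": 0.0,"ry": 0.0,"rz": -2.3,"hand": 0.08},
  {"x": 0.132,"y": 0.3675,"z": 0.02,"rx": 0.0,"ry": 0.0,"rz": -2.3,"hand": 0.08},
  {"x": 0.132,"y": 0.3675,"z": 0.031,"rx": 0.0,"ry": 0.0,"rz": -2.3,"hand": 0.08},
  {"x": 0.132,"y": 0.3675,"z": 0.031,"rx": 0.0,"ry": 0.0,"rz": -2.3,"hand": 0.08},
  {"x": 0.132,"y": 0.3675,"z": 0.031,"rx": 0.0,"ry": 0.0,"rz": -2.3,"hand": 0.08},
  {"x": 0.132,"y": 0.3675,"z": 0.031,"rx": 0.0,"ry": 0.0,"rz": -2.3,"hand": 0.08},
])

```text
t: 7.0
ee_pos: [449.6, 137.4, 289.3]
eef_rot: [-3.138, -0.0, 3.053]
force: [-0.3, 0.3, -1.0]
width: 0.904
```

```bash
cat > wf.py <<'E'
# frame finder from wrist: args name, eye height, rough x, y
from w import *
h,rx,ry=map(float,sys.argv[2:5])
near=(np.hypot(P[:,0]-rx,P[:,1]-ry)<110)
def rect(lo,hi,lab,r=110):
    s=near&(P[:,2]>lo)&(P[:,2]<hi)&(np.hypot(P[:,0]-rx,P[:,1]-ry)<r);Q=P[s][:,:2].astype(np.float32)
    if len(Q)<20: print(lab,'few',len(Q));return
    R=cv2.minAreaRect(Q);m=Q.mean(0);w,v=np.linalg.eigh(np.cov(Q.T));pr=(Q-m)@v[:,1];mid=m+v[:,1]*(pr.max()+pr.min())/2
    print(lab,len(Q),'ctr',np.round(R[0],1),'size',np.round(R[1],1),'ang',round(np.degrees(np.arctan2(v[1,1],v[0,1]))%180,2),'mid',mid.round(1),'zmax',P[s][:,2].max().round(1))
rect(h-33,h-26,'topbar top');rect(h+8,h+26,'eye top',40);rect(h-20,h+8,'eye low',40)
E
python3 wf.py w4 140 450 137
```

```text
7.0 [449.6 137.4 289.3] [-3.138 -0.     3.053]
topbar top 1134 ctr [450.6 137.3] size [149.2   8.6] ang 84.78 mid [450.3 137.3] zmax 114.0
eye top 580 ctr [450.8 137.5] size [45.7  8.7] ang 84.79 mid [450.  137.6] zmax 163.9
eye low 514 ctr [450.5 137.6] size [46.   8.2] ang 84.86 mid [449.2 137.7] zmax 148.0
```

View pics/w4.png

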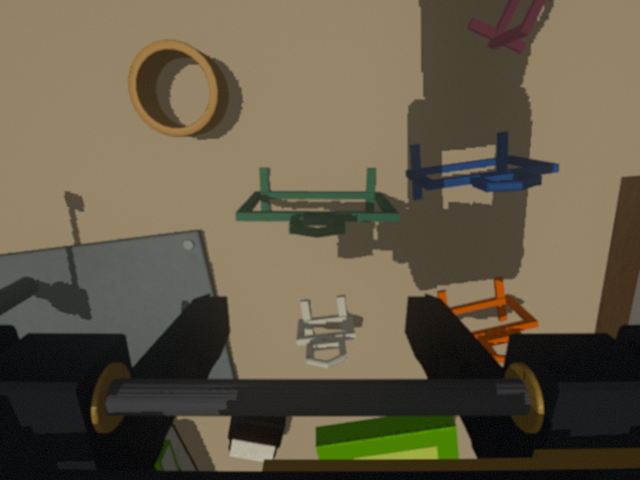

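Green eye centre is (450.6,137.5), yaw -5.2°, sizes matching. Grasping.

Call:
apply_moves([
  {"x": -0.001,"y": 0.0,"z": 0.06,"rx": 0.0,"ry": 0.0,"rz": 0.0,"hand": 0.08},
  {"x": -0.001,"y": 0.0,"z": 0.12,"rx": 0.0,"ry": 0.0,"rz": 0.0,"hand": 0.08},
  {"x": -0.001,"y": 0.0,"z": 0.168,"rx": 0.0,"ry": 0.0,"rz": 0.0,"hand": 0.08},
  {"x": -0.001,"y": 0.0,"z": 0.168,"rx": 0.0,"ry": 0.0,"rz": 0.0,"hand": 0.08},
  {"x": -0.001,"y": 0.0,"z": 0.168,"rx": 0.0,"ry": 0.0,"rz": 0.0,"hand": 0.03},
  {"x": -0.001,"y": 0.0,"z": 0.168,"rx": 0.0,"ry": 0.0,"rz": 0.0,"hand": 0.03},
  {"x": -0.001,"y": 0.0,"z": 0.168,"rx": 0.0,"ry": 0.0,"rz": 0.0,"hand": 0.03},
  {"x": -0.001,"y": 0.0,"z": 0.168,"rx": 0.0,"ry": 0.0,"rz": 0.0,"hand": 0.03},
  {"x": -0.001,"y": 0.0,"z": 0.168,"rx": 0.0,"ry": 0.0,"rz": 0.0,"hand": 0.03},
  {"x": -0.001,"y": 0.0,"z": 0.168,"rx": 0.0,"ry": 0.0,"rz": 0.0,"hand": 0.03},
], force=30)

```text
t: 8.3
ee_pos: [452.1, 135.9, 122.8]
eef_rot: [-3.138, 0.002, 3.052]
force: [-0.8, 0.2, 6.1]
width: 0.516
```

Run:
```python
from h import *
o=ctrl.observe();print(o['ee_pos'],o['width']*88.1)
print('staging', plan([490,-110.3,205],[np.pi,0,-np.pi+.0355]))
print('up', plan([450,137,205],[np.pi,0,-np.pi+.0355]))
```

```text
[452.06342815 135.89995424 122.83168807] 45.49201665779516
staging (array([-0.0601, -0.2421, -0.0813]), array([-0.19,  0.12, -7.19]))
up (array([ 0.002 ,  0.0006, -0.0822]), array([-0.19,  0.12, -7.19]))
```

Call:
apply_moves([
  {"x": 0.0,"y": 0.0,"z": -0.05,"rx": 0.0,"ry": 0.0,"rz": 0.0,"hand": 0.03},
  {"x": 0.01,"y": -0.01,"z": -0.085,"rx": 0.0,"ry": 0.0,"rz": -2.0,"hand": 0.03},
  {"x": -0.02,"y": -0.06,"z": -0.095,"rx": 0.0,"ry": 0.0,"rz": -4.0,"hand": 0.03},
  {"x": -0.04,"y": -0.12,"z": -0.095,"rx": 0.0,"ry": 0.0,"rz": -6.0,"hand": 0.03},
  {"x": -0.06,"y": -0.18,"z": -0.095,"rx": 0.0,"ry": 0.0,"rz": -7.2,"hand": 0.03},
  {"x": -0.06,"y": -0.22,"z": -0.09,"rx": 0.0,"ry": 0.0,"rz": -7.2,"hand": 0.03},
  {"x": -0.06,"y": -0.242,"z": -0.081,"rx": 0.0,"ry": 0.0,"rz": -7.2,"hand": 0.03},
  {"x": -0.06,"y": -0.242,"z": -0.079,"rx": 0.0,"ry": 0.0,"rz": -7.2,"hand": 0.03},
  {"x": -0.06,"y": -0.242,"z": -0.079,"rx": 0.0,"ry": 0.0,"rz": -7.2,"hand": 0.03},
  {"x": -0.06,"y": -0.242,"z": -0.079,"rx": 0.0,"ry": 0.0,"rz": -7.2,"hand": 0.03},
])

```text
t: 9.55
ee_pos: [490.1, -109.2, 202.9]
eef_rot: [-3.138, 0.002, -3.104]
force: [0.2, -0.3, -2.9]
width: 0.52
```

```bash
cat > wh.py <<'E'
# held frame: eye pose from wrist; args name ; colour-free: points near tool
from w import *
c=o['ee_pos'];T=TW(o)
L=(P-T[:3,3])@T[:3,:3]   # tool coords
for lab,lo,hi,r in(('eye top',-45,-25,30),('eye low',-24,2,30),('topbar',6,20,90)):
    s=(L[:,2]>lo)&(L[:,2]<hi)&(abs(L[:,0])<14)&(abs(L[:,1])<(23.5 if r<50 else r));Q=L[s]
    if len(Q)<15: print(lab,'few',len(Q));continue
    k=np.polyfit(Q[:,1],Q[:,0],1)
    print(lab,len(Q),'x',Q[:,0].mean().round(1),'y',np.percentile(Q[:,1],[1,99]).round(1),'z',np.percentile(Q[:,2],[1,50,99]).round(1),'slope deg',np.degrees(k[0]).round(2))
print('force',o['force'].round(1),'width',(o['width']*88.1).round(1))
E
python3 wh.py w5
python3 - <<'E'
from h import *
print('insert', plan([565,-107.8,199],[np.pi,0,-np.pi+.0355]))
E
```

```text
9.55 [ 490.1 -109.2  202.9] [-3.138e+00  2.000e-03 -3.104e+00]
eye top 3207 x 2.7 y [-23.4  23.4] z [-44.7 -33.4 -25.3] slope deg -0.14
eye low 3100 x 4.1 y [-23.1  23.4] z [-23.7  -3.1   1.7] slope deg -0.48
topbar 5490 x 4.6 y [-72.7  74.6] z [ 7.1 13.4 19.8] slope deg -0.09
insert (array([-0.0749, -0.0013,  0.0042]), array([-0.2 ,  0.13,  0.1 ]))Traceback (most recent call last):
  File "wh.py", line 10, in <module>
    print('force',o['force'].round(1),'width',(o['width']*88.1).round(1))
                                              ^^^^^^^^^^^^^^^^^^^^^^^
AttributeError: 'float' object has no attribute 'round'
```

View pics/w5.png

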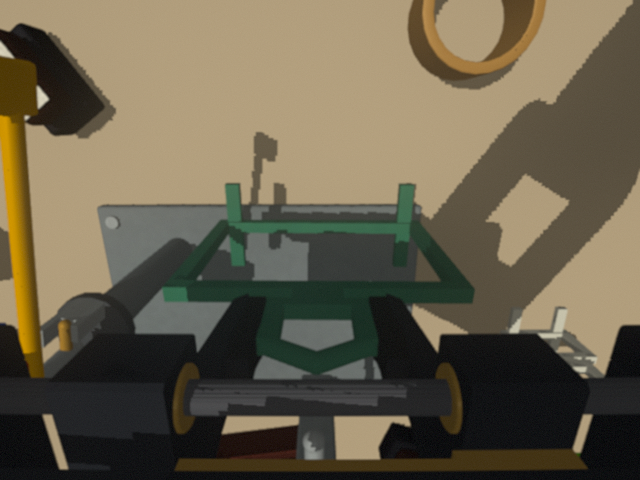

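Frame is held squarely, with eye centre about 17 mm above the TCP and the hook tip ahead at (313,440). Threading it over the tip.

Call:
apply_moves([
  {"x": 0.0,"y": -0.001,"z": 0.0042,"rx": 0.0,"ry": 0.0,"rz": 0.0,"hand": 0.03},
  {"x": -0.015,"y": -0.001,"z": 0.0042,"rx": 0.0,"ry": 0.0,"rz": 0.0,"hand": 0.03},
  {"x": -0.03,"y": -0.001,"z": 0.0042,"rx": 0.0,"ry": 0.0,"rz": 0.0,"hand": 0.03},
  {"x": -0.04,"y": -0.001,"z": 0.0042,"rx": 0.0,"ry": 0.0,"rz": 0.0,"hand": 0.03},
  {"x": -0.05,"y": -0.001,"z": 0.0042,"rx": 0.0,"ry": 0.0,"rz": 0.0,"hand": 0.03},
  {"x": -0.06,"y": -0.001,"z": 0.0042,"rx": 0.0,"ry": 0.0,"rz": 0.0,"hand": 0.03},
  {"x": -0.07,"y": -0.001,"z": 0.0042,"rx": 0.0,"ry": 0.0,"rz": 0.0,"hand": 0.03},
  {"x": -0.08,"y": -0.001,"z": 0.0042,"rx": 0.0,"ry": 0.0,"rz": 0.0,"hand": 0.03},
  {"x": -0.08,"y": -0.001,"z": 0.0042,"rx": 0.0,"ry": 0.0,"rz": 0.0,"hand": 0.03},
])

```text
t: 10.72
ee_pos: [570.7, -107.3, 199.0]
eef_rot: [-3.138, 0.002, -3.104]
force: [-0.7, 0.4, -3.0]
width: 0.521
```

```bash
sed -i "s/(o\['width'\]\*88.1).round(1)/round(o['width']*88.1,1)/" wh.py; python3 wh.py w6
python3 - <<'E'
from h import *
print('in', plan([654,-105,199],[np.pi,0,-np.pi+.0355]))
E
```

```text
10.725 [ 570.7 -107.3  199. ] [-3.138e+00  2.000e-03 -3.104e+00]
eye top 3219 x 2.7 y [-23.4  23.4] z [-44.8 -33.3 -25.4] slope deg -0.06
eye low 3744 x 3.8 y [-23.1  23.3] z [-23.7 -13.2   1.6] slope deg -0.47
topbar 5153 x 4.5 y [-72.7  74.8] z [ 7.8 13.4 19.8] slope deg -0.13
force [-0.7  0.4 -3. ] width 45.9
in (array([-0.0838, -0.0009,  0.0001]), array([-0.2 ,  0.11,  0.11]))
```

View pics/w6.png

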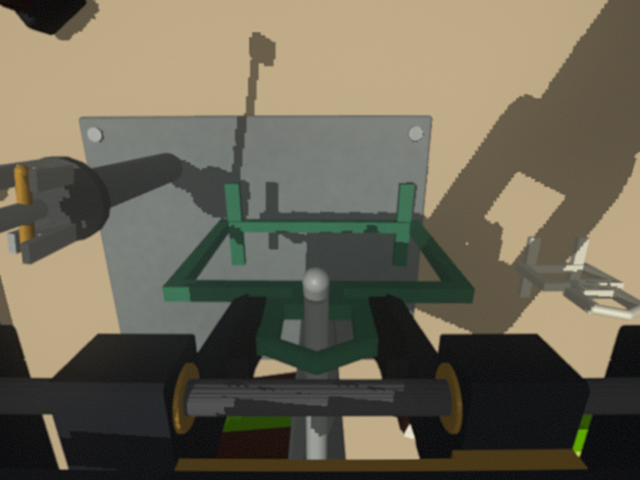

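The bar runs through the middle of the hole. Carry on to the root, lower, release and rise.

Call:
apply_moves([
  {"x": -0.02,"y": -0.001,"z": 0.0,"rx": 0.0,"ry": 0.0,"rz": 0.0,"hand": 0.03},
  {"x": -0.045,"y": -0.001,"z": 0.0,"rx": 0.0,"ry": 0.0,"rz": 0.0,"hand": 0.03},
  {"x": -0.07,"y": -0.001,"z": 0.0,"rx": 0.0,"ry": 0.0,"rz": 0.0,"hand": 0.03},
  {"x": -0.083,"y": -0.001,"z": 0.0,"rx": 0.0,"ry": 0.0,"rz": 0.0,"hand": 0.03},
  {"x": -0.083,"y": -0.001,"z": 0.007,"rx": 0.0,"ry": 0.0,"rz": 0.0,"hand": 0.03},
  {"x": -0.083,"y": -0.001,"z": 0.015,"rx": 0.0,"ry": 0.0,"rz": 0.0,"hand": 0.03},
  {"x": -0.083,"y": -0.001,"z": 0.015,"rx": 0.0,"ry": 0.0,"rz": 0.0,"hand": 0.03},
  {"x": -0.083,"y": -0.001,"z": 0.015,"rx": 0.0,"ry": 0.0,"rz": 0.0,"hand": 0.065},
  {"x": -0.083,"y": -0.001,"z": 0.015,"rx": 0.0,"ry": 0.0,"rz": 0.0,"hand": 0.065},
  {"x": -0.083,"y": -0.001,"z": 0.015,"rx": 0.0,"ry": 0.0,"rz": 0.0,"hand": 0.065},
  {"x": -0.083,"y": -0.001,"z": 0.015,"rx": 0.0,"ry": 0.0,"rz": 0.0,"hand": 0.065},
  {"x": -0.083,"y": -0.001,"z": 0.015,"rx": 0.0,"ry": 0.0,"rz": 0.0,"hand": 0.065},
])

```text
t: 12.28
ee_pos: [653.2, -105.2, 184.0]
eef_rot: [-3.138, 0.002, -3.104]
force: [-0.8, -0.4, -0.4]
width: 0.739
```

Call:
apply_moves([
  {"x": 0.0,"y": 0.0,"z": -0.03,"rx": 0.0,"ry": 0.0,"rz": 0.0,"hand": 0.065},
  {"x": 0.0,"y": 0.0,"z": -0.07,"rx": 0.0,"ry": 0.0,"rz": 0.0,"hand": 0.065},
  {"x": 0.03,"y": 0.0,"z": -0.12,"rx": 0.0,"ry": 0.0,"rz": 0.0,"hand": 0.08},
  {"x": 0.06,"y": 0.0,"z": -0.14,"rx": 0.0,"ry": 0.0,"rz": 0.0,"hand": 0.08},
  {"x": 0.06,"y": 0.0,"z": -0.14,"rx": 0.0,"ry": 0.0,"rz": 0.0,"hand": 0.08},
])

```text
t: 12.9
ee_pos: [592.9, -107.3, 326.9]
eef_rot: [-3.136, 0.006, -3.105]
force: [-0.1, 0.0, -0.1]
width: 0.911
```

```bash
cat > wk.py <<'E'
# hung eyes: points near the bar, in station coords
from w import *
th=.0355;R=np.array([[np.cos(th),-np.sin(th)],[np.sin(th),np.cos(th)]]);S=np.c_[(P[:,:2]-[674,-104.2])@R,P[:,2]]
s=(abs(S[:,1])<24)&(S[:,2]>217)&(S[:,2]<232)&(S[:,0]<-4)&(S[:,0]>-121);Q=S[s]
h,e=np.histogram(Q[:,0],np.arange(-122,1,4));print([(int(a),int(n)) for a,n in zip(e,h) if n>5])
for a,b in [tuple(map(float,x.split(','))) for x in sys.argv[2:]]:
    q=Q[(Q[:,0]>a)&(Q[:,0]<b)];print('eye',len(q),'x',np.median(q[:,0]).round(1),'y',np.percentile(q[:,1],[2,98]).round(1),'apex z',np.percentile(q[:,2],98).round(1))
E
python3 wk.py w7 -40,-5
python3 - <<'E'
from h import *
print('blue', plan([431,305,270],[np.pi,0,-np.pi+np.radians(3.1)]))
E
```

```text
12.9 [ 592.9 -107.3  326.9] [-3.136  0.006 -3.105]
[(-122, 27), (-30, 16), (-26, 205), (-22, 90), (-6, 81)]
eye 311 x -23.4 y [-11.2  14.8] apex z 224.0
blue (array([0.147 , 0.4181, 0.0526]), array([-0.26,  0.24, -0.97]))
```

Green hangs correctly (station x -22, y about 2, apex 224). On to blue.

Call:
apply_moves([
  {"x": 0.147,"y": 0.418,"z": 0.02,"rx": 0.0,"ry": 0.0,"rz": -1.0,"hand": 0.08},
  {"x": 0.147,"y": 0.418,"z": 0.02,"rx": 0.0,"ry": 0.0,"rz": -1.0,"hand": 0.08},
  {"x": 0.147,"y": 0.418,"z": 0.02,"rx": 0.0,"ry": 0.0,"rz": -1.0,"hand": 0.08},
  {"x": 0.147,"y": 0.418,"z": 0.02,"rx": 0.0,"ry": 0.0,"rz": -1.0,"hand": 0.08},
  {"x": 0.147,"y": 0.418,"z": 0.052,"rx": 0.0,"ry": 0.0,"rz": -1.0,"hand": 0.08},
  {"x": 0.147,"y": 0.418,"z": 0.052,"rx": 0.0,"ry": 0.0,"rz": -1.0,"hand": 0.08},
  {"x": 0.147,"y": 0.418,"z": 0.052,"rx": 0.0,"ry": 0.0,"rz": -1.0,"hand": 0.08},
  {"x": 0.147,"y": 0.418,"z": 0.052,"rx": 0.0,"ry": 0.0,"rz": -1.0,"hand": 0.08},
  {"x": 0.147,"y": 0.418,"z": 0.052,"rx": 0.0,"ry": 0.0,"rz": -1.0,"hand": 0.08},
])

```text
t: 14.08
ee_pos: [430.7, 305.2, 269.4]
eef_rot: [-3.136, 0.002, -3.085]
force: [0.1, -0.2, 1.2]
width: 0.91
```

```bash
python3 wf.py w8 120 431 305
python3 - <<'E'
from h import *
print('go', plan([431,305,101.3],[np.pi,0,-np.pi+np.radians(3.1)]))
E
```

```text
14.075 [430.7 305.2 269.4] [-3.136e+00  2.000e-03 -3.085e+00]
topbar top 895 ctr [431.4 304.8] size [  8.7 123.3] ang 93.04 mid [430.9 304.8] zmax 94.0
eye top 582 ctr [431.4 305.1] size [ 8.3 45.7] ang 92.78 mid [430.7 305. ] zmax 143.9
eye low 510 ctr [431.3 305.1] size [ 8.1 45.8] ang 93.11 mid [429.9 305. ] zmax 127.8
go (array([0.0009, 0.0015, 0.1687]), array([-0.31,  0.19,  0.04]))
```

Call:
apply_moves([
  {"x": 0.0003,"y": 0.0008,"z": 0.06,"rx": -0.3,"ry": 0.2,"rz": 0.0,"hand": 0.08},
  {"x": 0.0005,"y": 0.001,"z": 0.12,"rx": -0.3,"ry": 0.2,"rz": 0.0,"hand": 0.08},
  {"x": 0.0006,"y": 0.0015,"z": 0.169,"rx": -0.3,"ry": 0.2,"rz": 0.0,"hand": 0.08},
  {"x": 0.0006,"y": 0.0015,"z": 0.169,"rx": -0.3,"ry": 0.2,"rz": 0.0,"hand": 0.08},
  {"x": 0.0006,"y": 0.0015,"z": 0.169,"rx": -0.3,"ry": 0.2,"rz": 0.0,"hand": 0.03},
  {"x": 0.0006,"y": 0.0015,"z": 0.169,"rx": -0.3,"ry": 0.2,"rz": 0.0,"hand": 0.03},
  {"x": 0.0006,"y": 0.0015,"z": 0.169,"rx": -0.3,"ry": 0.2,"rz": 0.0,"hand": 0.03},
  {"x": 0.0006,"y": 0.0015,"z": 0.169,"rx": -0.3,"ry": 0.2,"rz": 0.0,"hand": 0.03},
  {"x": 0.0006,"y": 0.0015,"z": 0.169,"rx": -0.3,"ry": 0.2,"rz": 0.0,"hand": 0.03},
  {"x": 0.0006,"y": 0.0015,"z": 0.169,"rx": -0.3,"ry": 0.2,"rz": 0.0,"hand": 0.03},
])

```text
t: 15.38
ee_pos: [432.1, 305.3, 102.2]
eef_rot: [3.141, 0.002, -3.087]
force: [-1.0, -2.0, 6.5]
width: 0.517
```

Run:
```python
from h import *
o=ctrl.observe();print(o['ee_pos'],o['width']*88.1,o['force'])
z=216-(120-o['ee_pos'][2])
print('staging', z,plan([480,-111,z],[np.pi,0,-np.pi+.0355]))
```

```text
[432.10744407 305.28536157 102.23186843] 45.51457296103019 [-0.99339249 -1.97972706  6.51303055]
staging 198.23186843142793 (array([-0.0251, -0.4183, -0.0961]), array([0.02, 0.1 , 1.11]))
```

Call:
apply_moves([
  {"x": 0.0,"y": 0.0,"z": -0.05,"rx": 0.0,"ry": 0.0,"rz": 0.0,"hand": 0.03},
  {"x": 0.0,"y": -0.04,"z": -0.096,"rx": 0.0,"ry": 0.0,"rz": 1.1,"hand": 0.03},
  {"x": 0.0,"y": -0.1,"z": -0.1,"rx": 0.0,"ry": 0.0,"rz": 1.1,"hand": 0.03},
  {"x": -0.01,"y": -0.16,"z": -0.1,"rx": 0.0,"ry": 0.0,"rz": 1.1,"hand": 0.03},
  {"x": -0.02,"y": -0.22,"z": -0.1,"rx": 0.0,"ry": 0.0,"rz": 1.1,"hand": 0.03},
  {"x": -0.025,"y": -0.28,"z": -0.1,"rx": 0.0,"ry": 0.0,"rz": 1.1,"hand": 0.03},
  {"x": -0.025,"y": -0.34,"z": -0.1,"rx": 0.0,"ry": 0.0,"rz": 1.1,"hand": 0.03},
  {"x": -0.025,"y": -0.39,"z": -0.098,"rx": 0.0,"ry": 0.0,"rz": 1.1,"hand": 0.03},
  {"x": -0.025,"y": -0.418,"z": -0.096,"rx": 0.0,"ry": 0.0,"rz": 1.1,"hand": 0.03},
  {"x": -0.025,"y": -0.418,"z": -0.096,"rx": 0.0,"ry": 0.0,"rz": 1.1,"hand": 0.03},
  {"x": -0.025,"y": -0.418,"z": -0.096,"rx": 0.0,"ry": 0.0,"rz": 1.1,"hand": 0.03},
])

```text
t: 16.75
ee_pos: [479.5, -109.9, 197.9]
eef_rot: [3.14, 0.001, -3.106]
force: [0.3, 0.5, -2.1]
width: 0.515
```

```bash
python3 wh.py w9
python3 - <<'E'
from h import *
print('past tip', plan([567,-107.9,198.2],[np.pi,0,-np.pi+.0355]))
print('end', plan([631,-105.7,198.2],[np.pi,0,-np.pi+.0355]))
E
```

```text
16.75 [ 479.5 -109.9  197.9] [ 3.140e+00  1.000e-03 -3.106e+00]
eye top 3265 x 2.9 y [-23.4  23.4] z [-44.7 -33.9 -25.3] slope deg 0.16
eye low 3079 x 3.3 y [-23.1  23.3] z [-23.7  -3.4   1.7] slope deg -1.1
topbar 4044 x 3.2 y [-60.3  61.6] z [ 6.9 12.8 19.8] slope deg -0.18
force [ 0.3  0.5 -2.1] width 45.4
past tip (array([-0.0874, -0.0015, -0.0001]), array([0.06, 0.07, 0.07]))
end (array([-1.514e-01, -1.600e-03, -1.000e-04]), array([0.06, 0.07, 0.07]))
```

Call:
apply_moves([
  {"x": -0.02,"y": -0.0015,"z": 0.0,"rx": 0.0,"ry": 0.0,"rz": 0.0,"hand": 0.03},
  {"x": -0.04,"y": -0.0015,"z": 0.0,"rx": 0.0,"ry": 0.0,"rz": 0.0,"hand": 0.03},
  {"x": -0.05,"y": -0.0015,"z": 0.0,"rx": 0.0,"ry": 0.0,"rz": 0.0,"hand": 0.03},
  {"x": -0.06,"y": -0.0015,"z": 0.0,"rx": 0.0,"ry": 0.0,"rz": 0.0,"hand": 0.03},
  {"x": -0.07,"y": -0.0015,"z": 0.0,"rx": 0.0,"ry": 0.0,"rz": 0.0,"hand": 0.03},
  {"x": -0.08,"y": -0.0015,"z": 0.0,"rx": 0.0,"ry": 0.0,"rz": 0.0,"hand": 0.03},
  {"x": -0.095,"y": -0.0015,"z": 0.0,"rx": 0.0,"ry": 0.0,"rz": 0.0,"hand": 0.03},
  {"x": -0.11,"y": -0.0015,"z": 0.0,"rx": 0.0,"ry": 0.0,"rz": 0.0,"hand": 0.03},
  {"x": -0.11,"y": -0.0015,"z": 0.0,"rx": 0.0,"ry": 0.0,"rz": 0.0,"hand": 0.03},
])

```text
t: 17.92
ee_pos: [590.3, -107.1, 197.9]
eef_rot: [3.141, 0.001, -3.105]
force: [0.4, 0.0, -1.4]
width: 0.514
```

Call:
apply_moves([
  {"x": -0.015,"y": 0.0,"z": 0.0,"rx": 0.0,"ry": 0.0,"rz": 0.0,"hand": 0.03},
  {"x": -0.03,"y": 0.0,"z": 0.0,"rx": 0.0,"ry": 0.0,"rz": 0.0,"hand": 0.03},
  {"x": -0.041,"y": 0.0,"z": 0.0,"rx": 0.0,"ry": 0.0,"rz": 0.0,"hand": 0.03},
  {"x": -0.041,"y": 0.0,"z": 0.0,"rx": 0.0,"ry": 0.0,"rz": 0.0,"hand": 0.03},
])

```text
t: 18.42
ee_pos: [631.3, -105.7, 197.8]
eef_rot: [3.141, 0.001, -3.105]
force: [-1.1, 0.2, -1.9]
width: 0.515
```

```bash
python3 wh.py w10
```

```text
18.425 [ 631.3 -105.7  197.8] [ 3.141e+00  1.000e-03 -3.105e+00]
eye top 3262 x 2.9 y [-23.4  23.4] z [-44.6 -34.  -25.4] slope deg 0.03
eye low 3651 x 3.6 y [-23.   23.3] z [-23.6 -13.9   1.3] slope deg -0.74
topbar 3702 x 3.1 y [-60.4  61.7] z [ 7.8 12.8 19.8] slope deg -0.2
force [-1.1  0.2 -1.9] width 45.3
```

View pics/w10.png

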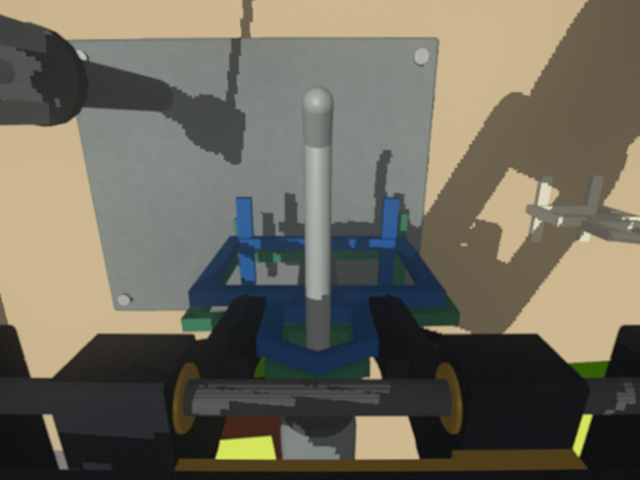

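The blue frame is threaded in front of green. Lower by 15.5 mm, release and rise.

Call:
apply_moves([
  {"x": 0.0,"y": 0.0,"z": 0.008,"rx": 0.0,"ry": 0.0,"rz": 0.0,"hand": 0.03},
  {"x": 0.0,"y": 0.0,"z": 0.0155,"rx": 0.0,"ry": 0.0,"rz": 0.0,"hand": 0.03},
  {"x": 0.0,"y": 0.0,"z": 0.0155,"rx": 0.0,"ry": 0.0,"rz": 0.0,"hand": 0.03},
  {"x": 0.0,"y": 0.0,"z": 0.0155,"rx": 0.0,"ry": 0.0,"rz": 0.0,"hand": 0.065},
  {"x": 0.0,"y": 0.0,"z": 0.0155,"rx": 0.0,"ry": 0.0,"rz": 0.0,"hand": 0.065},
  {"x": 0.0,"y": 0.0,"z": 0.0155,"rx": 0.0,"ry": 0.0,"rz": 0.0,"hand": 0.065},
  {"x": 0.0,"y": 0.0,"z": 0.0155,"rx": 0.0,"ry": 0.0,"rz": 0.0,"hand": 0.065},
  {"x": 0.0,"y": 0.0,"z": 0.0155,"rx": 0.0,"ry": 0.0,"rz": 0.0,"hand": 0.065},
  {"x": 0.0,"y": 0.0,"z": -0.02,"rx": 0.0,"ry": 0.0,"rz": 0.0,"hand": 0.065},
  {"x": 0.0,"y": 0.0,"z": -0.07,"rx": 0.0,"ry": 0.0,"rz": 0.0,"hand": 0.065},
  {"x": 0.04,"y": 0.0,"z": -0.12,"rx": 0.0,"ry": 0.0,"rz": 0.0,"hand": 0.08},
  {"x": 0.04,"y": 0.0,"z": -0.125,"rx": 0.0,"ry": 0.0,"rz": 0.0,"hand": 0.08},
])

```text
t: 19.98
ee_pos: [591.3, -107.8, 327.9]
eef_rot: [-3.139, 0.008, -3.105]
force: [0.3, -0.4, 0.0]
width: 0.907
```

```bash
python3 wk.py w11 -32,-8 -55,-32
python3 - <<'E'
from h import *
print('orange', plan([615.5,328.6,250],[np.pi,0,-np.pi+np.radians(9.6)]))
E
```

```text
19.975 [ 591.3 -107.8  327.9] [-3.139  0.008 -3.105]
[(-122, 27), (-50, 83), (-46, 180), (-42, 53), (-30, 17), (-26, 197), (-22, 87), (-6, 84)]
eye 302 x -23.4 y [-11.3  14. ] apex z 224.4
eye 316 x -44.4 y [-11.   13.6] apex z 224.1
orange (array([-0.0396,  0.4351,  0.076 ]), array([-0.09,  0.33, -7.5 ]))
```

Blue hangs at x -44, apex 224. On to orange.

Call:
apply_moves([
  {"x": -0.04,"y": 0.435,"z": 0.02,"rx": 0.0,"ry": 0.0,"rz": -7.5,"hand": 0.08},
  {"x": -0.04,"y": 0.435,"z": 0.02,"rx": 0.0,"ry": 0.0,"rz": -7.5,"hand": 0.08},
  {"x": -0.04,"y": 0.435,"z": 0.02,"rx": 0.0,"ry": 0.0,"rz": -7.5,"hand": 0.08},
  {"x": -0.04,"y": 0.435,"z": 0.02,"rx": 0.0,"ry": 0.0,"rz": -7.5,"hand": 0.08},
  {"x": -0.04,"y": 0.435,"z": 0.02,"rx": 0.0,"ry": 0.3,"rz": -7.5,"hand": 0.08},
  {"x": -0.04,"y": 0.435,"z": 0.05,"rx": 0.0,"ry": 0.3,"rz": -7.5,"hand": 0.08},
  {"x": -0.04,"y": 0.435,"z": 0.076,"rx": 0.0,"ry": 0.3,"rz": -7.5,"hand": 0.08},
  {"x": -0.04,"y": 0.435,"z": 0.076,"rx": 0.0,"ry": 0.3,"rz": -7.5,"hand": 0.08},
  {"x": -0.04,"y": 0.435,"z": 0.076,"rx": 0.0,"ry": 0.3,"rz": -7.5,"hand": 0.08},
  {"x": -0.04,"y": 0.435,"z": 0.076,"rx": 0.0,"ry": 0.3,"rz": -7.5,"hand": 0.08},
])

```text
t: 21.28
ee_pos: [616.7, 327.1, 250.8]
eef_rot: [-3.14, 0.001, -2.975]
force: [-1.0, -0.3, 1.3]
width: 0.915
```

```bash
python3 wf.py w12 100 615.5 328.6
python3 - <<'E'
from h import *
print('go', plan([615.5,328.6,81.8],[np.pi,0,-np.pi+np.radians(9.6)]))
E
```

```text
21.275 [616.7 327.1 250.8] [-3.140e+00  1.000e-03 -2.975e+00]
topbar top 618 ctr [616.4 328.6] size [ 8.7 97. ] ang 99.98 mid [615.4 328.4] zmax 73.2
eye top 575 ctr [616. 329.] size [ 8.3 45.9] ang 99.59 mid [615.4 328.9] zmax 123.5
eye low 500 ctr [616.2 329.1] size [ 8.4 46. ] ang 99.73 mid [614.8 328.8] zmax 107.9
go (array([0.0015, 0.0021, 0.1696]), array([-0.09,  0.13, -0.11]))
```

Run:
```python
from h import *
f=np.load('top1.npz');us,vs,P=cloud('top',None,f['d'])
s=(P[:,2]>90)&(P[:,0]>480)&(P[:,0]<760)&(P[:,1]>380)&(P[:,1]<700);print(P[s].min(0),P[s].max(0))
```

```text
[480.14771686 497.04654822  90.05755731] [758.89408337 699.39652492 166.20204643]
```

Call:
apply_moves([
  {"x": 0.0005,"y": 0.0015,"z": 0.05,"rx": 0.0,"ry": 0.0,"rz": 0.0,"hand": 0.08},
])

```text
t: 21.45
ee_pos: [620.6, 327.9, 208.0]
eef_rot: [3.141, 0.015, -2.978]
force: [0.0, -0.1, 0.4]
width: 0.912
```

Run:
```python
from h import *
print(ctrl.observe()['ee_pos'],ctrl.observe()['joint_velocities'].round(2))
print('go', plan([616.2,328.9,81.8],[np.pi,0,-np.pi+np.radians(9.7)]))
```

```text
[620.59861322 327.94879205 208.0214803 ] [-0.    0.33  0.46 -0.   -0.72  0.01]
go (array([0.0061, 0.0016, 0.1261]), array([ 0.01,  0.86, -0.32]))
```

Call:
apply_moves([
  {"x": 0.0055,"y": 0.0016,"z": 0.04,"rx": 0.0,"ry": 0.86,"rz": -0.3,"hand": 0.08},
  {"x": 0.006,"y": 0.0016,"z": 0.09,"rx": 0.0,"ry": 0.86,"rz": -0.3,"hand": 0.08},
  {"x": 0.0061,"y": 0.0016,"z": 0.126,"rx": 0.0,"ry": 0.86,"rz": -0.3,"hand": 0.08},
  {"x": 0.0061,"y": 0.0016,"z": 0.126,"rx": 0.0,"ry": 0.86,"rz": -0.3,"hand": 0.08},
  {"x": 0.0061,"y": 0.0016,"z": 0.126,"rx": 0.0,"ry": 0.86,"rz": -0.3,"hand": 0.08},
  {"x": 0.0061,"y": 0.0016,"z": 0.126,"rx": 0.0,"ry": 0.86,"rz": -0.3,"hand": 0.03},
  {"x": 0.0061,"y": 0.0016,"z": 0.126,"rx": 0.0,"ry": 0.86,"rz": -0.3,"hand": 0.03},
  {"x": 0.0061,"y": 0.0016,"z": 0.126,"rx": 0.0,"ry": 0.86,"rz": -0.3,"hand": 0.03},
  {"x": 0.0061,"y": 0.0016,"z": 0.126,"rx": 0.0,"ry": 0.86,"rz": -0.3,"hand": 0.03},
  {"x": 0.0061,"y": 0.0016,"z": 0.126,"rx": 0.0,"ry": 0.86,"rz": -0.3,"hand": 0.03},
  {"x": 0.0061,"y": 0.0016,"z": 0.126,"rx": 0.0,"ry": 0.86,"rz": -0.3,"hand": 0.03},
])

```text
t: 22.82
ee_pos: [616.4, 328.9, 82.3]
eef_rot: [3.141, 0.0, -2.973]
force: [-0.6, -0.8, 3.3]
width: 0.521
```

Run:
```python
from h import *
o=ctrl.observe();print(o['ee_pos'],o['width']*88.1,o['force'])
z=216-(100-o['ee_pos'][2])
print('up',plan([616,329,o['ee_pos'][2]+110]))
print('via',plan([480,180,z+5]))
print('staging', z,plan([480,-111,z],[np.pi,0,-np.pi+.0355]))
```

```text
[616.37970001 328.88270376  82.30159108] 45.91581003363435 [-0.5764707  -0.78999579  3.26260748]
up (array([ 0.0003,  0.0002, -0.11  ]), array([0., 0., 0.]))
via (array([ 0.1594, -0.1238, -0.1211]), array([0., 0., 0.]))
staging 198.3015910762865 (array([ 0.2083, -0.4107, -0.1162]), array([0.01, 0.02, 7.64]))
```

Call:
apply_moves([
  {"x": 0.0,"y": 0.0,"z": -0.05,"rx": 0.0,"ry": 0.0,"rz": 0.0,"hand": 0.03},
  {"x": 0.02,"y": -0.01,"z": -0.1,"rx": 0.0,"ry": 0.0,"rz": 2.0,"hand": 0.03},
  {"x": 0.06,"y": -0.04,"z": -0.12,"rx": 0.0,"ry": 0.0,"rz": 4.0,"hand": 0.03},
  {"x": 0.11,"y": -0.08,"z": -0.121,"rx": 0.0,"ry": 0.0,"rz": 6.0,"hand": 0.03},
  {"x": 0.16,"y": -0.12,"z": -0.121,"rx": 0.0,"ry": 0.0,"rz": 7.6,"hand": 0.03},
  {"x": 0.175,"y": -0.18,"z": -0.121,"rx": 0.0,"ry": 0.0,"rz": 7.6,"hand": 0.03},
  {"x": 0.185,"y": -0.24,"z": -0.121,"rx": 0.0,"ry": 0.0,"rz": 7.6,"hand": 0.03},
  {"x": 0.195,"y": -0.3,"z": -0.121,"rx": 0.0,"ry": 0.0,"rz": 7.6,"hand": 0.03},
  {"x": 0.205,"y": -0.36,"z": -0.12,"rx": 0.0,"ry": 0.0,"rz": 7.6,"hand": 0.03},
  {"x": 0.208,"y": -0.4,"z": -0.117,"rx": 0.0,"ry": 0.0,"rz": 7.6,"hand": 0.03},
  {"x": 0.208,"y": -0.411,"z": -0.116,"rx": 0.0,"ry": 0.0,"rz": 7.6,"hand": 0.03},
  {"x": 0.208,"y": -0.411,"z": -0.116,"rx": 0.0,"ry": 0.0,"rz": 7.6,"hand": 0.03},
])

```text
t: 24.32
ee_pos: [480.0, -111.0, 197.6]
eef_rot: [3.14, -0.001, -3.106]
force: [-0.6, -0.1, -3.2]
width: 0.517
```

Call:
apply_moves([
  {"x": 0.0,"y": 0.0,"z": 0.0,"rx": 0.0,"ry": 0.0,"rz": 0.0,"hand": 0.03},
  {"x": 0.0,"y": 0.0,"z": 0.0,"rx": 0.0,"ry": 0.0,"rz": 0.0,"hand": 0.03},
])

```text
t: 24.58
ee_pos: [480.0, -109.6, 197.5]
eef_rot: [3.14, -0.001, -3.105]
force: [-0.9, -0.0, -2.1]
width: 0.519
```

```bash
python3 wh.py w13
python3 - <<'E'
from h import *
print('past tip', plan([567,-107.9,198.3],[np.pi,0,-np.pi+.0355]))
print('end', plan([609,-106.5,198.3],[np.pi,0,-np.pi+.0355]))
E
```

```text
24.575 [ 480.  -109.6  197.5] [ 3.140e+00 -1.000e-03 -3.105e+00]
eye top 3263 x 2.5 y [-23.4  23.4] z [-44.6 -34.2 -25.3] slope deg -0.06
eye low 3136 x 2.8 y [-23.1  23.4] z [-23.7  -3.5   1.8] slope deg -0.96
topbar 2811 x 3.2 y [-47.5  48.8] z [ 6.5 12.9 19.8] slope deg -0.08
force [-0.9 -0.  -2.1] width 45.7
past tip (array([-0.087 , -0.0013, -0.0008]), array([ 0.09, -0.04,  0.08]))
end (array([-0.129 , -0.0014, -0.0008]), array([ 0.09, -0.04,  0.08]))
```

Call:
apply_moves([
  {"x": -0.02,"y": -0.0015,"z": -0.0008,"rx": 0.0,"ry": 0.0,"rz": 0.0,"hand": 0.03},
  {"x": -0.04,"y": -0.0015,"z": -0.0008,"rx": 0.0,"ry": 0.0,"rz": 0.0,"hand": 0.03},
  {"x": -0.05,"y": -0.0015,"z": -0.0008,"rx": 0.0,"ry": 0.0,"rz": 0.0,"hand": 0.03},
  {"x": -0.06,"y": -0.0015,"z": -0.0008,"rx": 0.0,"ry": 0.0,"rz": 0.0,"hand": 0.03},
  {"x": -0.07,"y": -0.0015,"z": -0.0008,"rx": 0.0,"ry": 0.0,"rz": 0.0,"hand": 0.03},
  {"x": -0.08,"y": -0.0015,"z": -0.0008,"rx": 0.0,"ry": 0.0,"rz": 0.0,"hand": 0.03},
  {"x": -0.095,"y": -0.0015,"z": -0.0008,"rx": 0.0,"ry": 0.0,"rz": 0.0,"hand": 0.03},
  {"x": -0.11,"y": -0.0015,"z": -0.0008,"rx": 0.0,"ry": 0.0,"rz": 0.0,"hand": 0.03},
  {"x": -0.12,"y": -0.0015,"z": -0.0008,"rx": 0.0,"ry": 0.0,"rz": 0.0,"hand": 0.03},
  {"x": -0.129,"y": -0.0015,"z": -0.0008,"rx": 0.0,"ry": 0.0,"rz": 0.0,"hand": 0.03},
  {"x": -0.129,"y": -0.0015,"z": -0.0008,"rx": 0.0,"ry": 0.0,"rz": 0.0,"hand": 0.03},
])

```text
t: 26.0
ee_pos: [609.4, -106.5, 198.2]
eef_rot: [3.14, -0.001, -3.104]
force: [-1.1, 0.5, -1.5]
width: 0.517
```

```bash
python3 wh.py w14
```

```text
26.0 [ 609.4 -106.5  198.2] [ 3.140e+00 -1.000e-03 -3.104e+00]
eye top 3278 x 2.5 y [-23.4  23.4] z [-44.7 -34.  -25.3] slope deg -0.12
eye low 3749 x 3.1 y [-23.   23.4] z [-23.6 -13.5   1.3] slope deg -0.9
topbar 2479 x 3.1 y [-47.6  48.8] z [ 7.  12.9 19.8] slope deg -0.09
force [-1.1  0.5 -1.5] width 45.6
```

View pics/w14.png

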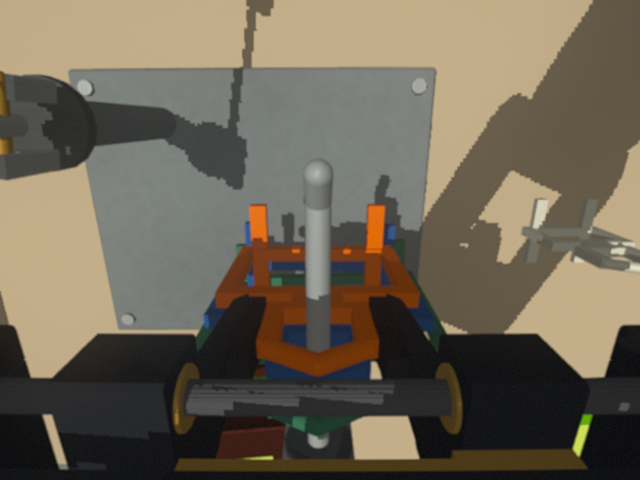

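Orange is threaded and nested inside blue. Lower, release and rise.

Call:
apply_moves([
  {"x": 0.0,"y": 0.0,"z": 0.008,"rx": 0.0,"ry": 0.0,"rz": 0.0,"hand": 0.03},
  {"x": 0.0,"y": 0.0,"z": 0.0155,"rx": 0.0,"ry": 0.0,"rz": 0.0,"hand": 0.03},
  {"x": 0.0,"y": 0.0,"z": 0.0155,"rx": 0.0,"ry": 0.0,"rz": 0.0,"hand": 0.03},
  {"x": 0.0,"y": 0.0,"z": 0.0155,"rx": 0.0,"ry": 0.0,"rz": 0.0,"hand": 0.065},
  {"x": 0.0,"y": 0.0,"z": 0.0155,"rx": 0.0,"ry": 0.0,"rz": 0.0,"hand": 0.065},
  {"x": 0.0,"y": 0.0,"z": 0.0155,"rx": 0.0,"ry": 0.0,"rz": 0.0,"hand": 0.065},
  {"x": 0.0,"y": 0.0,"z": 0.0155,"rx": 0.0,"ry": 0.0,"rz": 0.0,"hand": 0.065},
  {"x": 0.0,"y": 0.0,"z": 0.0155,"rx": 0.0,"ry": 0.0,"rz": 0.0,"hand": 0.065},
  {"x": 0.0,"y": 0.0,"z": -0.02,"rx": 0.0,"ry": 0.0,"rz": 0.0,"hand": 0.065},
  {"x": 0.0,"y": 0.0,"z": -0.07,"rx": 0.0,"ry": 0.0,"rz": 0.0,"hand": 0.065},
  {"x": 0.03,"y": 0.0,"z": -0.12,"rx": 0.0,"ry": 0.0,"rz": 0.0,"hand": 0.08},
  {"x": 0.03,"y": 0.0,"z": -0.125,"rx": 0.0,"ry": 0.0,"rz": 0.0,"hand": 0.08},
])

```text
t: 27.55
ee_pos: [579.9, -108.5, 328.4]
eef_rot: [-3.14, 0.006, -3.105]
force: [-0.4, -0.0, 0.0]
width: 0.902
```

```bash
python3 wk.py w15 -32,-8 -55,-32 -77,-55
python3 - <<'E'
from h import *
print('white', plan([619,131.6,230],[np.pi,0,-np.pi+np.radians(2.9)]))
E
```

```text
27.55 [ 579.9 -108.5  328.4] [-3.14   0.006 -3.105]
[(-122, 24), (-70, 155), (-66, 160), (-62, 8), (-50, 78), (-46, 186), (-42, 48), (-30, 16), (-26, 202), (-22, 80), (-6, 81)]
eye 299 x -23.5 y [-11.7  14.7] apex z 224.2
eye 312 x -44.5 y [-11.4  14.4] apex z 224.0
eye 323 x -65.8 y [-11.9  14.8] apex z 223.8
white (array([-0.0475,  0.2383,  0.0965]), array([-0.04,  0.23, -0.8 ]))
```

Call:
apply_moves([
  {"x": -0.02,"y": 0.05,"z": 0.0,"rx": 0.0,"ry": 0.0,"rz": -0.8,"hand": 0.08},
  {"x": -0.0475,"y": 0.11,"z": 0.01,"rx": 0.0,"ry": 0.2,"rz": -0.8,"hand": 0.08},
  {"x": -0.0475,"y": 0.17,"z": 0.03,"rx": 0.0,"ry": 0.2,"rz": -0.8,"hand": 0.08},
  {"x": -0.0475,"y": 0.22,"z": 0.06,"rx": 0.0,"ry": 0.2,"rz": -0.8,"hand": 0.08},
  {"x": -0.0475,"y": 0.238,"z": 0.0965,"rx": 0.0,"ry": 0.2,"rz": -0.8,"hand": 0.08},
  {"x": -0.0475,"y": 0.238,"z": 0.0965,"rx": 0.0,"ry": 0.2,"rz": -0.8,"hand": 0.08},
  {"x": -0.0475,"y": 0.238,"z": 0.0965,"rx": 0.0,"ry": 0.2,"rz": -0.8,"hand": 0.08},
  {"x": -0.0475,"y": 0.238,"z": 0.0965,"rx": 0.0,"ry": 0.2,"rz": -0.8,"hand": 0.08},
])

```text
t: 28.6
ee_pos: [620.2, 130.0, 231.8]
eef_rot: [-3.141, 0.003, -3.093]
force: [-0.7, -0.4, -0.6]
width: 0.91
```

```bash
python3 wf.py w16 80 619 131.6
python3 - <<'E'
from h import *
print('go', plan([619,131.6,61.6],[np.pi,0,-np.pi+np.radians(2.9)]))
E
```

```text
28.6 [620.2 130.  231.8] [-3.141e+00  3.000e-03 -3.093e+00]
topbar top 354 ctr [619.6 133.2] size [ 8.3 71.8] ang 92.26 mid [618.3 133.1] zmax 53.9
eye top 573 ctr [619.4 133. ] size [ 8.2 46.1] ang 92.61 mid [618.8 132.9] zmax 103.5
eye low 494 ctr [619.6 133. ] size [ 8.4 45.9] ang 92.44 mid [618.2 132.9] zmax 87.2
go (array([0.0016, 0.0018, 0.1702]), array([-0.05,  0.19, -0.09]))
```

Call:
apply_moves([
  {"x": 0.0008,"y": 0.0032,"z": 0.05,"rx": 0.0,"ry": 0.2,"rz": 0.3,"hand": 0.08},
  {"x": 0.001,"y": 0.0032,"z": 0.1,"rx": 0.0,"ry": 0.2,"rz": 0.3,"hand": 0.08},
  {"x": 0.0012,"y": 0.0032,"z": 0.15,"rx": 0.0,"ry": 0.2,"rz": 0.3,"hand": 0.08},
  {"x": 0.0012,"y": 0.0032,"z": 0.17,"rx": 0.0,"ry": 0.2,"rz": 0.3,"hand": 0.08},
  {"x": 0.0012,"y": 0.0032,"z": 0.17,"rx": 0.0,"ry": 0.2,"rz": 0.3,"hand": 0.08},
  {"x": 0.0012,"y": 0.0032,"z": 0.17,"rx": 0.0,"ry": 0.2,"rz": 0.3,"hand": 0.03},
  {"x": 0.0012,"y": 0.0032,"z": 0.17,"rx": 0.0,"ry": 0.2,"rz": 0.3,"hand": 0.03},
  {"x": 0.0012,"y": 0.0032,"z": 0.17,"rx": 0.0,"ry": 0.2,"rz": 0.3,"hand": 0.03},
  {"x": 0.0012,"y": 0.0032,"z": 0.17,"rx": 0.0,"ry": 0.2,"rz": 0.3,"hand": 0.03},
  {"x": 0.0012,"y": 0.0032,"z": 0.17,"rx": 0.0,"ry": 0.2,"rz": 0.3,"hand": 0.03},
  {"x": 0.0012,"y": 0.0032,"z": 0.17,"rx": 0.0,"ry": 0.2,"rz": 0.3,"hand": 0.03},
])

```text
t: 30.02
ee_pos: [619.9, 133.0, 62.7]
eef_rot: [-3.141, 0.001, -3.098]
force: [-1.7, 0.3, 5.6]
width: 0.517
```

Run:
```python
from h import *
o=ctrl.observe();print(o['ee_pos'],o['width']*88.1,o['force'])
z=216-(80-o['ee_pos'][2])
print('via',plan([480,60,z+5]))
print('staging', z,plan([480,-111,z],[np.pi,0,-np.pi+.0355]))
```

```text
[619.93225091 133.04192973  62.68799147] 45.54461607611885 [-1.69441027  0.25275963  5.62211109]
via (array([ 0.1428, -0.067 , -0.1411]), array([0., 0., 0.]))
staging 198.68799146630883 (array([ 0.1503, -0.2378, -0.1359]), array([-0.06,  0.07,  0.47]))
```

Call:
apply_moves([
  {"x": 0.0,"y": 0.0,"z": -0.05,"rx": 0.0,"ry": 0.0,"rz": 0.0,"hand": 0.03},
  {"x": 0.01,"y": 0.0,"z": -0.1,"rx": 0.0,"ry": 0.0,"rz": 0.3,"hand": 0.03},
  {"x": 0.05,"y": 0.0,"z": -0.14,"rx": 0.0,"ry": 0.0,"rz": 0.5,"hand": 0.03},
  {"x": 0.1,"y": -0.03,"z": -0.14,"rx": 0.0,"ry": 0.0,"rz": 0.5,"hand": 0.03},
  {"x": 0.143,"y": -0.067,"z": -0.14,"rx": 0.0,"ry": 0.0,"rz": 0.5,"hand": 0.03},
  {"x": 0.148,"y": -0.125,"z": -0.14,"rx": 0.0,"ry": 0.0,"rz": 0.5,"hand": 0.03},
  {"x": 0.15,"y": -0.18,"z": -0.14,"rx": 0.0,"ry": 0.0,"rz": 0.5,"hand": 0.03},
  {"x": 0.15,"y": -0.22,"z": -0.137,"rx": 0.0,"ry": 0.0,"rz": 0.5,"hand": 0.03},
  {"x": 0.15,"y": -0.238,"z": -0.136,"rx": 0.0,"ry": 0.0,"rz": 0.5,"hand": 0.03},
  {"x": 0.15,"y": -0.238,"z": -0.136,"rx": 0.0,"ry": 0.0,"rz": 0.5,"hand": 0.03},
  {"x": 0.15,"y": -0.238,"z": -0.136,"rx": 0.0,"ry": 0.0,"rz": 0.5,"hand": 0.03},
  {"x": 0.15,"y": -0.238,"z": -0.136,"rx": 0.0,"ry": 0.0,"rz": 0.5,"hand": 0.03},
])

```text
t: 31.52
ee_pos: [480.3, -109.8, 198.7]
eef_rot: [-3.141, 0.001, -3.105]
force: [0.5, 0.4, -1.4]
width: 0.514
```

```bash
python3 wh.py w17
python3 - <<'E'
from h import *
print('end', plan([587,-107.3,198.6],[np.pi,0,-np.pi+.0355]))
E
```

```text
31.525 [ 480.3 -109.8  198.7] [-3.141e+00  1.000e-03 -3.105e+00]
eye top 3215 x 2.6 y [-23.4  23.4] z [-44.8 -33.7 -25.5] slope deg -0.05
eye low 3092 x 2.9 y [-23.1  23.4] z [-23.7  -3.2   1.7] slope deg -0.78
topbar 1881 x 3.7 y [-34.   35.4] z [ 6.4 13.2 19.7] slope deg 0.1
force [ 0.5  0.4 -1.4] width 45.3
end (array([-0.1066, -0.0013,  0.0003]), array([-0.04,  0.06,  0.07]))
```

Call:
apply_moves([
  {"x": -0.02,"y": -0.0014,"z": 0.0,"rx": 0.0,"ry": 0.0,"rz": 0.0,"hand": 0.03},
  {"x": -0.04,"y": -0.0014,"z": 0.0,"rx": 0.0,"ry": 0.0,"rz": 0.0,"hand": 0.03},
  {"x": -0.05,"y": -0.0014,"z": 0.0,"rx": 0.0,"ry": 0.0,"rz": 0.0,"hand": 0.03},
  {"x": -0.06,"y": -0.0014,"z": 0.0,"rx": 0.0,"ry": 0.0,"rz": 0.0,"hand": 0.03},
  {"x": -0.07,"y": -0.0014,"z": 0.0,"rx": 0.0,"ry": 0.0,"rz": 0.0,"hand": 0.03},
  {"x": -0.08,"y": -0.0014,"z": 0.0,"rx": 0.0,"ry": 0.0,"rz": 0.0,"hand": 0.03},
  {"x": -0.09,"y": -0.0014,"z": 0.0,"rx": 0.0,"ry": 0.0,"rz": 0.0,"hand": 0.03},
  {"x": -0.1,"y": -0.0014,"z": 0.0,"rx": 0.0,"ry": 0.0,"rz": 0.0,"hand": 0.03},
  {"x": -0.107,"y": -0.0014,"z": 0.0,"rx": 0.0,"ry": 0.0,"rz": 0.0,"hand": 0.03},
  {"x": -0.107,"y": -0.0014,"z": 0.0,"rx": 0.0,"ry": 0.0,"rz": 0.0,"hand": 0.03},
])

```text
t: 32.83
ee_pos: [587.7, -107.4, 198.7]
eef_rot: [-3.141, 0.001, -3.105]
force: [-0.6, 0.8, -0.7]
width: 0.517
```

```bash
python3 wh.py w18
```

```text
32.825 [ 587.7 -107.4  198.7] [-3.141e+00  1.000e-03 -3.105e+00]
eye top 3224 x 2.6 y [-23.4  23.4] z [-44.7 -33.7 -25.4] slope deg -0.04
eye low 3728 x 3.2 y [-23.   23.3] z [-23.6 -13.4   1.5] slope deg -0.7
topbar 1545 x 3.7 y [-34.2  35.7] z [ 6.6 13.3 19.8] slope deg -0.03
force [-0.6  0.8 -0.7] width 45.6
```

View pics/w18.png

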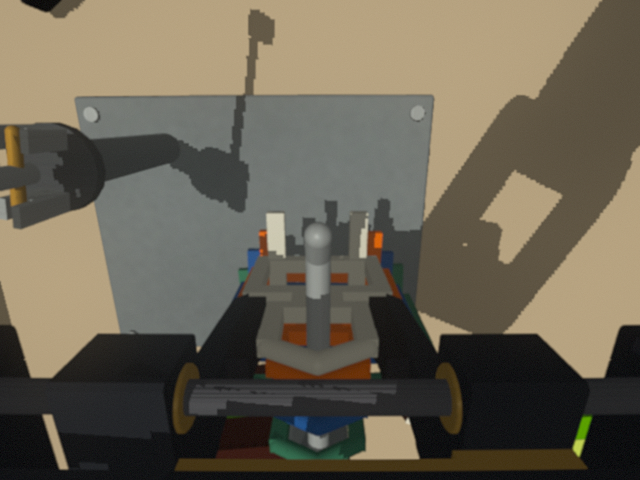

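White is threaded with the others behind it. Lower and release.

Call:
apply_moves([
  {"x": 0.0,"y": 0.0,"z": 0.008,"rx": 0.0,"ry": 0.0,"rz": 0.0,"hand": 0.03},
  {"x": 0.0,"y": 0.0,"z": 0.0155,"rx": 0.0,"ry": 0.0,"rz": 0.0,"hand": 0.03},
  {"x": 0.0,"y": 0.0,"z": 0.0155,"rx": 0.0,"ry": 0.0,"rz": 0.0,"hand": 0.03},
  {"x": 0.0,"y": 0.0,"z": 0.0155,"rx": 0.0,"ry": 0.0,"rz": 0.0,"hand": 0.065},
  {"x": 0.0,"y": 0.0,"z": 0.0155,"rx": 0.0,"ry": 0.0,"rz": 0.0,"hand": 0.065},
  {"x": 0.0,"y": 0.0,"z": 0.0155,"rx": 0.0,"ry": 0.0,"rz": 0.0,"hand": 0.065},
  {"x": 0.0,"y": 0.0,"z": 0.0155,"rx": 0.0,"ry": 0.0,"rz": 0.0,"hand": 0.065},
  {"x": 0.0,"y": 0.0,"z": 0.0155,"rx": 0.0,"ry": 0.0,"rz": 0.0,"hand": 0.065},
  {"x": 0.0,"y": 0.0,"z": -0.02,"rx": 0.0,"ry": 0.0,"rz": 0.0,"hand": 0.065},
  {"x": 0.0,"y": 0.0,"z": -0.07,"rx": 0.0,"ry": 0.0,"rz": 0.0,"hand": 0.065},
  {"x": 0.0,"y": 0.0,"z": -0.12,"rx": 0.0,"ry": 0.0,"rz": 0.0,"hand": 0.065},
  {"x": 0.0,"y": 0.0,"z": -0.125,"rx": 0.0,"ry": 0.0,"rz": 0.0,"hand": 0.065},
])

```text
t: 34.38
ee_pos: [589.1, -108.0, 328.8]
eef_rot: [-3.137, 0.008, -3.105]
force: [0.3, 1.1, 0.1]
width: 0.739
```

```bash
python3 wk.py w19 -32,-8 -55,-32 -77,-55 -98,-78
python3 - <<'E'
from h import *
print('handle', plan([532.5,-243.5,320],[np.pi,0,3.011]))
E
```

```text
34.375 [ 589.1 -108.   328.8] [-3.137  0.008 -3.105]
[(-122, 26), (-94, 37), (-90, 214), (-86, 108), (-70, 156), (-66, 161), (-62, 17), (-50, 78), (-46, 182), (-42, 53), (-30, 9), (-26, 209), (-22, 84), (-6, 78)]
eye 302 x -23.4 y [-11.6  14.6] apex z 224.0
eye 315 x -44.5 y [-11.4  14.2] apex z 224.1
eye 334 x -65.8 y [-11.1  14.6] apex z 223.9
eye 359 x -87.4 y [-10.8  14.8] apex z 224.0
handle (array([ 0.0608, -0.1336,  0.0068]), array([-0.13,  0.32,  9.6 ]))
```

All four hang. Now I return to the handle.

Call:
apply_moves([
  {"x": 0.03,"y": -0.05,"z": 0.0,"rx": 0.0,"ry": 0.0,"rz": 5.0,"hand": 0.05},
  {"x": 0.061,"y": -0.1,"z": 0.005,"rx": 0.0,"ry": 0.3,"rz": 9.6,"hand": 0.05},
  {"x": 0.061,"y": -0.134,"z": 0.007,"rx": 0.0,"ry": 0.3,"rz": 9.6,"hand": 0.05},
  {"x": 0.061,"y": -0.134,"z": 0.007,"rx": 0.0,"ry": 0.3,"rz": 9.6,"hand": 0.05},
  {"x": 0.061,"y": -0.134,"z": 0.007,"rx": 0.0,"ry": 0.3,"rz": 9.6,"hand": 0.05},
  {"x": 0.061,"y": -0.134,"z": 0.007,"rx": 0.0,"ry": 0.3,"rz": 9.6,"hand": 0.05},
  {"x": 0.061,"y": -0.134,"z": 0.007,"rx": 0.0,"ry": 0.3,"rz": 9.6,"hand": 0.05},
])

```text
t: 35.3
ee_pos: [532.6, -242.8, 319.8]
eef_rot: [-3.139, 0.001, 3.013]
force: [0.0, -0.6, -0.1]
width: 0.568
```

```bash
python3 w1.py w20
python3 - <<'E'
from h import *
print('handle', plan([532.5,-243.4,209.5],[np.pi,0,3.011]))
E
```

```text
35.3 [ 532.6 -242.8  319.8] [-3.139e+00  1.000e-03  3.013e+00]
325 z [230.95061648 235.23849846 236.5439898 ]
((531.2279052734375, -243.27096557617188), (10.526877403259277, 42.81172561645508), 82.93330383300781)
bar 1305
[ 1.94837452e-02 -1.18881133e+02] [ 590.33032284 -107.37928765  214.31500131]
tip 178
[ 544.00771533 -109.28442774  224.84312176] [ 538.95318754 -113.20971991  222.17467826] [ 550.91018126 -103.90892438  228.53153526]
handle (array([ 0.0002, -0.0002,  0.1104]), array([-0.13,  0.04,  0.08]))
```

Call:
apply_moves([
  {"x": 0.0,"y": -0.0005,"z": 0.05,"rx": 0.0,"ry": 0.0,"rz": 0.0,"hand": 0.05},
  {"x": 0.0,"y": -0.0005,"z": 0.09,"rx": 0.0,"ry": 0.0,"rz": 0.0,"hand": 0.05},
  {"x": 0.0,"y": -0.0005,"z": 0.11,"rx": 0.0,"ry": 0.0,"rz": 0.0,"hand": 0.05},
  {"x": 0.0,"y": -0.0005,"z": 0.11,"rx": 0.0,"ry": 0.0,"rz": 0.0,"hand": 0.05},
  {"x": 0.0,"y": -0.0005,"z": 0.11,"rx": 0.0,"ry": 0.0,"rz": 0.0,"hand": 0.0},
  {"x": 0.0,"y": -0.0005,"z": 0.11,"rx": 0.0,"ry": 0.0,"rz": 0.0,"hand": 0.0},
  {"x": 0.0,"y": -0.0005,"z": 0.11,"rx": 0.0,"ry": 0.0,"rz": 0.0,"hand": 0.0},
  {"x": 0.0,"y": -0.0005,"z": 0.11,"rx": 0.0,"ry": 0.0,"rz": 0.0,"hand": 0.0},
  {"x": 0.0,"y": -0.0005,"z": 0.11,"rx": 0.0,"ry": 0.0,"rz": 0.0,"hand": 0.0},
  {"x": 0.0,"y": -0.0005,"z": 0.11,"rx": 0.0,"ry": 0.0,"rz": 0.0,"hand": 0.0},
], force=45)

```text
t: 36.6
ee_pos: [532.8, -244.2, 210.3]
eef_rot: [-3.138, 0.002, 3.012]
force: [-0.5, -2.7, 2.2]
width: 0.131
```

Call:
apply_moves([
  {"x": 0.0,"y": 0.0,"z": -0.006,"rx": 0.0,"ry": 0.0,"rz": 0.0,"hand": 0.0},
  {"x": 0.0,"y": 0.0,"z": -0.0105,"rx": 0.0,"ry": 0.0,"rz": 0.0,"hand": 0.0},
  {"x": 0.0,"y": 0.0,"z": -0.0105,"rx": 0.0,"ry": 0.0,"rz": 0.0,"hand": 0.0},
  {"x": 0.0,"y": 0.0,"z": -0.0105,"rx": 0.0,"ry": 0.0,"rz": 0.0,"hand": 0.0},
])

```text
t: 37.1
ee_pos: [532.6, -244.1, 220.4]
eef_rot: [-3.139, 0.001, 3.012]
force: [3.2, -4.9, -8.8]
width: 0.128
```

Call:
apply_moves([
  {"x": 0.0,"y": 0.0,"z": 0.0,"rx": 0.0,"ry": 0.0,"rz": 9.0,"hand": 0.0},
  {"x": 0.0,"y": 0.0,"z": 0.0,"rx": 0.0,"ry": 0.0,"rz": 18.0,"hand": 0.0},
  {"x": 0.0,"y": 0.0,"z": 0.0,"rx": 0.0,"ry": 0.0,"rz": 27.0,"hand": 0.0},
  {"x": 0.0,"y": 0.0,"z": 0.0,"rx": 0.0,"ry": 0.0,"rz": 36.0,"hand": 0.0},
  {"x": 0.0,"y": 0.0,"z": 0.0,"rx": 0.0,"ry": 0.0,"rz": 45.0,"hand": 0.0},
  {"x": 0.0,"y": 0.0,"z": 0.0,"rx": 0.0,"ry": 0.0,"rz": 54.0,"hand": 0.0},
  {"x": 0.0,"y": 0.0,"z": 0.0,"rx": 0.0,"ry": 0.0,"rz": 63.0,"hand": 0.0},
  {"x": 0.0,"y": 0.0,"z": 0.0,"rx": 0.0,"ry": 0.0,"rz": 72.0,"hand": 0.0},
  {"x": 0.0,"y": 0.0,"z": 0.0,"rx": 0.0,"ry": 0.0,"rz": 79.0,"hand": 0.0},
  {"x": 0.0,"y": 0.0,"z": 0.0,"rx": 0.0,"ry": 0.0,"rz": 80.5,"hand": 0.0},
  {"x": 0.0,"y": 0.0,"z": 0.0,"rx": 0.0,"ry": 0.0,"rz": 80.5,"hand": 0.0},
])

```text
t: 38.48
ee_pos: [532.5, -244.3, 220.1]
eef_rot: [3.142, 0.003, 1.609]
force: [2.6, -4.2, -7.8]
width: 0.131
```

Call:
apply_moves([
  {"x": 0.0,"y": 0.0,"z": 0.008,"rx": 0.0,"ry": 0.0,"rz": 0.0,"hand": 0.0},
  {"x": 0.0,"y": 0.0,"z": 0.016,"rx": 0.0,"ry": 0.0,"rz": 0.0,"hand": 0.0},
  {"x": 0.0,"y": 0.0,"z": 0.024,"rx": 0.0,"ry": 0.0,"rz": 0.0,"hand": 0.0},
  {"x": 0.0,"y": 0.0,"z": 0.0265,"rx": 0.0,"ry": 0.0,"rz": 0.0,"hand": 0.0},
  {"x": 0.0,"y": 0.0,"z": 0.0265,"rx": 0.0,"ry": 0.0,"rz": 0.0,"hand": 0.0},
])

```text
t: 39.1
ee_pos: [532.7, -244.5, 194.7]
eef_rot: [3.141, 0.004, 1.609]
force: [-0.6, -2.2, 2.3]
width: 0.131
```

Release and rise.

Call:
apply_moves([
  {"x": 0.0,"y": 0.0,"z": 0.0,"rx": 0.0,"ry": 0.0,"rz": 0.0,"hand": 0.05},
  {"x": 0.0,"y": 0.0,"z": 0.0,"rx": 0.0,"ry": 0.0,"rz": 0.0,"hand": 0.05},
  {"x": 0.0,"y": 0.0,"z": 0.0,"rx": 0.0,"ry": 0.0,"rz": 0.0,"hand": 0.05},
  {"x": 0.0,"y": 0.0,"z": 0.0,"rx": 0.0,"ry": 0.0,"rz": 0.0,"hand": 0.05},
  {"x": 0.0,"y": 0.0,"z": -0.04,"rx": 0.0,"ry": 0.0,"rz": 0.0,"hand": 0.05},
  {"x": 0.0,"y": 0.0,"z": -0.1,"rx": 0.0,"ry": 0.0,"rz": 0.0,"hand": 0.05},
  {"x": 0.0,"y": 0.0,"z": -0.125,"rx": 0.0,"ry": 0.0,"rz": 0.0,"hand": 0.05},
  {"x": 0.0,"y": 0.0,"z": -0.125,"rx": 0.0,"ry": 0.0,"rz": 0.0,"hand": 0.05},
  {"x": 0.0,"y": 0.0,"z": -0.125,"rx": 0.0,"ry": 0.0,"rz": 0.0,"hand": 0.05},
])

```text
t: 40.22
ee_pos: [532.0, -243.6, 317.8]
eef_rot: [-3.14, 0.002, 1.609]
force: [0.1, 0.4, -0.5]
width: 0.567
```

```bash
python3 w1.py w21; python3 wk.py w22 -32,-8 -55,-32 -77,-55 -98,-78; python3 -c "
from h import *
shot('scene','scene2.png')"
```

```text
40.225 [ 532.  -243.6  317.8] [-3.140e+00  2.000e-03  1.609e+00]
820 z [218.4665758  219.80411376 220.91026383]
((533.214111328125, -242.32122802734375), (10.453447341918945, 43.847110748291016), 1.8098361492156982)
bar 3558
[ 5.35432678e-02 -1.38998422e+02] [ 612.01333133 -106.22922804  214.73961861]
tip 317
[ 544.35914506 -108.59933037  224.90480444] [ 538.86806641 -113.14704711  222.0331925 ] [ 551.3110119  -103.41050852  228.76395534]
40.275 [ 531.8 -243.5  317.3] [-3.139e+00  1.000e-03  1.609e+00]
[(-122, 45), (-94, 48), (-90, 364), (-86, 210), (-70, 284), (-66, 304), (-62, 20), (-50, 157), (-46, 365), (-42, 105), (-30, 54), (-26, 435), (-22, 179), (-6, 263)]
eye 668 x -23.6 y [-12.3  13.9] apex z 224.2
eye 627 x -44.3 y [-12.3  13.6] apex z 224.2
eye 608 x -65.8 y [-12.1  13.6] apex z 224.4
eye 622 x -87.2 y [-12.3  13.6] apex z 224.1
```

View pics/w21.png

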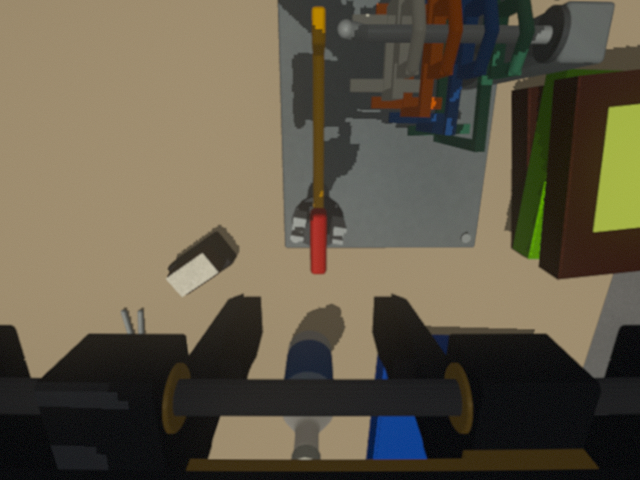

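View pics/scene2.png

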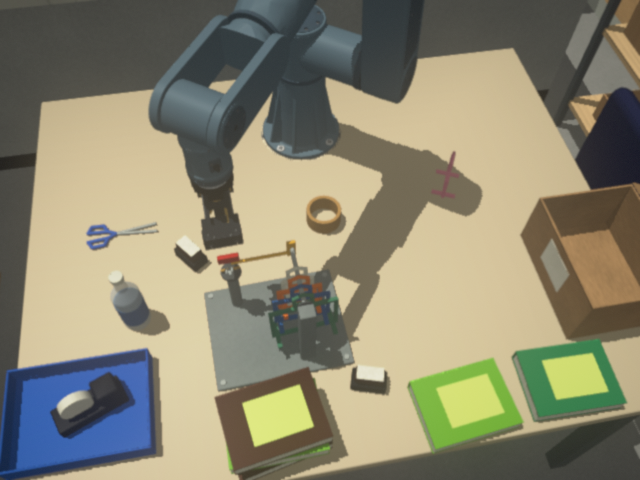

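The wrist view shows the handle at (318,240) straight across, with the blade at (318,20) in front of the tip and all four frames on the bar. The scene view agrees, with the bottle standing at (130,300). Handing in.

```bash
python3 -c "
from workcell import ctrl
o=ctrl.observe();print(o['force'],abs(o['joint_velocities']).max());print(ctrl.close_job())"
```

```text
[0.83893639 0.12630127 0.20592433] 0.008468662898612657
the job is handed in; nothing more can be done
None
```

I opened the gate and set its handle in the rest notch. I then hung green, blue, orange and white, in that order, closed the gate again and handed the job in at about 40 s of the 210 s. The hand-in gives no verdict, so the checks below are my own camera measurements.

- **Frames:** all four hang on the bar, with eyes at about -24, -44, -66 and -87 mm along it from the root. They sit within about 2 mm sideways of it, and the tops of their eyes read 224 mm (223.5 expected).
- **Gate:** the handle's top reads 220 mm, which is fully down. Its angle is 1.8°, against the station's own 2.0°, so it stands straight across in front of the tip.
- **Bottle and robot:** the bottle is standing. The arm is clear of everything, with its fingertips about 100 mm above the handle.

No final check failed. In the last wrist picture my line fit of the bar gave a steeper angle than earlier fits (0.054 rad against 0.035), probably because the hung frames now cover part of the bar.

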